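# Lock, rivet and tray the cattle tags

## Task

The brown cattle tags lying on the bench have rivets whose yellow centre pins still stand proud. With the lever open, lay every tag in a pocket of the jig (rivet end to the front, panel to the keeper bar), swing the cam lever fully over to lock them all in, and only then press every pin down flush, with the tags still seated and locked. Finally swing the lever fully open again and lay all the tags right way up and flat on the floor of the green tray, without disturbing the other things on the bench.

Things in the scene. Friction and masses are not known exactly. Their poses are not given: they have to be found in the camera images.
- tag_a: brown plastic cattle tag, 6 mm thick, 60 g (may be absent). Origin: underside, below the rivet's centre. Along its +x: neck 28 mm wide, x = -14 to 16 mm; then panel 50 mm wide, x = 16 to 62 mm. On the neck stands the dark rivet body, a 24 x 24 mm block square with the tag, 6 to 24 mm above the underside: the place to grip. A 10 mm thick yellow pin stands in its middle
- pin_a (a joint): centre pin of tag_a's rivet, m pressed in: 0 = standing 8 mm proud (top 32 mm above the tag's underside), 0.008 = flush with the rivet body's top. It needs about 8 N, stays where it is left, and can be pressed with the closed fingertips
- tag_b: brown plastic cattle tag, 6 mm thick, 60 g (may be absent). Origin: underside, below the rivet's centre. Along its +x: neck 28 mm wide, x = -14 to 16 mm; then panel 50 mm wide, x = 16 to 62 mm. On the neck stands the dark rivet body, a 24 x 24 mm block square with the tag, 6 to 24 mm above the underside: the place to grip. A 10 mm thick yellow pin stands in its middle
- pin_b (a joint): centre pin of tag_b's rivet, m pressed in: 0 = standing 8 mm proud (top 32 mm above the tag's underside), 0.008 = flush with the rivet body's top. It needs about 8 N, stays where it is left, and can be pressed with the closed fingertips
- tag_c: brown plastic cattle tag, 6 mm thick, 60 g (may be absent). Origin: underside, below the rivet's centre. Along its +x: neck 28 mm wide, x = -14 to 16 mm; then panel 50 mm wide, x = 16 to 62 mm. On the neck stands the dark rivet body, a 24 x 24 mm block square with the tag, 6 to 24 mm above the underside: the place to grip. A 10 mm thick yellow pin stands in its middle
- pin_c (a joint): centre pin of tag_c's rivet, m pressed in: 0 = standing 8 mm proud (top 32 mm above the tag's underside), 0.008 = flush with the rivet body's top. It needs about 8 N, stays where it is left, and can be pressed with the closed fingertips
- jig: fixed wooden tag jig, 175 x 250 mm, 15 mm thick, with three pockets side by side along its y. Origin: underside, near the middle; +x points away from the robot, to the sliding iron keeper bar; rivet ends lie at the front. Aluminium strips 6 to 7 mm high wall the pockets, with about 3 mm play round a tag; none stand beside the neck
- pocket0 (a point): floor of a jig pocket (15 mm above the jig's underside), the point where a seated tag's origin (under the rivet) belongs; the tag's +x then points along the jig's +x. Pockets are 70 mm apart
- pocket1 (a point): floor of a jig pocket (15 mm above the jig's underside), the point where a seated tag's origin (under the rivet) belongs; the tag's +x then points along the jig's +x. Pockets are 70 mm apart
- pocket2 (a point): floor of a jig pocket (15 mm above the jig's underside), the point where a seated tag's origin (under the rivet) belongs; the tag's +x then points along the jig's +x. Pockets are 70 mm apart
- lever (a joint): iron cam lever on the jig's left (+y) end, rad about a vertical axis: 0 = fully open, pointing to the jig's +y; 1.5 = fully locked, pointing to its -x (counter-clockwise from above). Open, the keeper bar lies clear behind the pockets; locked, it has slid 26 mm to the front, over the ends of the tags' panels, 2.5 mm above them. Needs 3 N at the handle; stays where left
- lever_handle (a point): top centre of the lever's upright red round handle, 18 mm thick, 32 mm tall, top 74 mm above the table, 100 mm from the pivot; gripped, it can turn between the fingers
- lever_pivot (a point): axis of the cam lever, at the height of the lever's underside (34 mm)
- tray: fixed green metal tray for finished tags, 120 x 240 mm outside, walls 4 mm thick and 25 mm high, floor 4 mm thick. Origin: underside, centre; long side along its y
- applicator: faded blue tag applicator pliers, 200 mm long, bystander; origin under its middle
- pin_tin: round dented aluminium tin, 94 mm wide, 50 mm high, bystander; origin under its centre
- brush: brush lying down, bystander
- screwdriver: screwdriver lying down, bystander
- mug: blue mug, 80 mm wide, 90 mm high, bystander; origin under its centre
Things that resemble listed ones, but are neither listed nor needed, are in the scene too. Leave any turquoise look-alike of the tag_b alone.

How it is judged (in metres and radians):
On the way, in this order (a step that is already met when the one before it is completed fails the run):
1. every tag is seated in a pocket, lever open, pins still proud ((distance between tag_a and pocket0 below 0.008 m or distance between tag_a and pocket1 below 0.008 m or distance between tag_a and pocket2 below 0.008 m) and angle between each of tag_a, tag_b, tag_c's own z axis and vertical below 0.1 rad and (distance between tag_b and pocket0 below 0.008 m or distance between tag_b and pocket1 below 0.008 m or distance between tag_b and pocket2 below 0.008 m) and (distance between tag_c and pocket0 below 0.008 m or distance between tag_c and pocket1 below 0.008 m or distance between tag_c and pocket2 below 0.008 m) and value of joint lever below 0.35 rad and value of joint each of pin_a, pin_b, pin_c below 0.003 m), for 0.2 s.
2. the lever is fully over with every tag seated, pins still proud ((distance between tag_a and pocket0 below 0.008 m or distance between tag_a and pocket1 below 0.008 m or distance between tag_a and pocket2 below 0.008 m) and angle between each of tag_a, tag_b, tag_c's own z axis and vertical below 0.1 rad and (distance between tag_b and pocket0 below 0.008 m or distance between tag_b and pocket1 below 0.008 m or distance between tag_b and pocket2 below 0.008 m) and (distance between tag_c and pocket0 below 0.008 m or distance between tag_c and pocket1 below 0.008 m or distance between tag_c and pocket2 below 0.008 m) and value of joint lever above 1.35 rad and value of joint each of pin_a, pin_b, pin_c below 0.003 m), for 0.2 s.
3. every pin is flush, tags still seated and locked ((distance between tag_a and pocket0 below 0.008 m or distance between tag_a and pocket1 below 0.008 m or distance between tag_a and pocket2 below 0.008 m) and angle between each of tag_a, tag_b, tag_c's own z axis and vertical below 0.1 rad and (distance between tag_b and pocket0 below 0.008 m or distance between tag_b and pocket1 below 0.008 m or distance between tag_b and pocket2 below 0.008 m) and (distance between tag_c and pocket0 below 0.008 m or distance between tag_c and pocket1 below 0.008 m or distance between tag_c and pocket2 below 0.008 m) and value of joint lever above 1.35 rad and value of joint each of pin_a, pin_b, pin_c above 0.0062 m), for 0.2 s.
4. the lever is fully open again (value of joint lever below 0.15 rad and value of joint each of pin_a, pin_b, pin_c above 0.0062 m), for 0.2 s.
At the end, for the whole second after the job is handed in: The lever is open (below 0.15 rad), every tag's pin is pressed in by more than 6.2 mm, and every tag lies at rest in the green tray, right way up, flat (tilt below 0.12 rad) and on its floor (origin less than 10 mm above the tray's underside) (all of step 4 and x of tag_a in the frame of tray between -0.05 and 0.05 m and y of tag_a in the frame of tray between -0.11 and 0.11 m and z of each of tag_a, tag_b, tag_c in the frame of tray below 0.01 m and angle between each of tag_a, tag_b, tag_c's own z axis and vertical below 0.12 rad and linear speed of each of tag_a, tag_b, tag_c below 0.02 m/s and x of tag_b in the frame of tray between -0.05 and 0.05 m and y of tag_b in the frame of tray between -0.11 and 0.11 m and x of tag_c in the frame of tray between -0.05 and 0.05 m and y of tag_c in the frame of tray between -0.11 and 0.11 m); the robot touches nothing.
It fails at once if one of the other things (applicator, tin, brush, screwdriver, mug) is pushed more than 5 cm away (distance of any of applicator, pin_tin, brush, screwdriver, mug from where it was at the start of the episode above 0.05 m).
Of tag_a, tag_b, tag_c only 2 to 3 are there at a start; the rules pass over those that are not, and their reading is None.
At some moment in a run one of tag_a, tag_b, tag_c may be knocked a few centimetres aside while the robot is not near it.
Once in a run the grip may slacken for a moment while it holds something.
It also fails if it takes over 210 s, if anything falls off the work surface, if the arm or the gripper's body presses on something with over 40 N, if the wrist force passes 120 N, or if a joint passes its speed limit or range.

## Robot

A 6-joint arm with a two-finger parallel gripper is mounted at the origin on the work surface. World frame = base frame: x ahead of the robot, y to its left, z up, the work surface at z = 0. Lengths are in m, angles in degrees, forces in N, time in s.
With the tool pointing down it reaches from about 0.35 to 0.975 m from the base axis. Payload 17.4 kg.
Tool frame: the origin (TCP) lies at the very end of the fingers, on their centre line; the grasp point (between the pads) lies 19 mm behind it (manip.pinch_z is the distance from the TCP to the grasp point, in m); z points along the fingers, y is the direction in which the jaws open and shut (so a half turn about z gives the same grasp; the last joint's range is limited). The gripper opens to 85 mm and grips with 20 to 120 N. Pads are 22 mm wide; open, the fingers measure 114 mm over their backs; the gripper's body (76 mm by 85 mm) begins 54 mm behind the grasp point. The pads swing forward as they close: fully open they stand 13 mm farther back than shut.
Start: joints at [-71.78, 6.646, 82.598, -0, 90.757, -2.166], TCP at [0.235, -0.633, 0.204] pointing down, gripper open.
Joint ranges: [-162.19, 162.19], [-47.58, 125.68], [4.15, 143.07], [-65.23, 245.23], [0.69, 171.88], [-170.13, 170.13]. Speed limits (degrees/s): [108.29, 108.29, 127.2, 180, 180, 180].

## Interface

Orientations are given as a 3x3 rotation matrix whose columns are the frame's x, y, z axes.
In Python, from workcell import manip gives the robot as it stands. The module is installed in compiled form; this text tells all that it offers.
- The arm moves only by the tool drive_tool, never from a script. Its argument "increments" is a list of rows, each an object with "offset": the shift along the tool's x, y, z in cm, a list of three; "angular": the turn, a rotation vector about the tool's x, y, z in degrees, a list of three; "fingers": the opening, from 0 (shut) to 1 (fully open). In form: [{"offset": [tx, ty, tz], "angular": [ax, ay, az], "fingers": fingers}, ...]. A call has exactly 5 rows; each row is the pose to reach, as a shift and turn from the pose commanded when the call began, along the tool's axes at that moment; what a row does not reach only later rows make up. A row lasts 1/12 s, in which the tool goes at most 41.7 mm and 7.16 degrees, less where a joint would pass 70% of its speed; a pose out of reach is approached as far as the arm can. A call with a gripper value outside its range is refused whole. The fingers move at their own pace and stop on an object; the grip force is fixed at half the most. Time passes only in rows, so rows that repeat a pose let the fingers close, or fill a call up. It gives the time, the measured TCP pose, the force and the opening at its end, in the units of the state.
- manip.read_state(): the state, without advancing time (a new reading comes with each control period).
- manip.get_image(name): name is "scene" or "top" or "wrist"; returns a dict with "pixels" (480x640x3 uint8, blue, green, red), "z_map" (480x640 float32, m along the optical axis (not along the pixel's ray), 0 where there is no reading), "mtx" (3x3 intrinsics, pixels), "extrinsics" (4x4, takes a point from world to camera coordinates). Camera axes: x right, y down, z forward; pixel columns grow to the right and rows downward; lengths in m; the calibration is good to about 2 mm. A picture is of the moment at which its call begins.
- manip.sign_off(): hands the job in, once; it reports no verdict.
The state is a dict: "clock": time; "joint_pos": joint angles; "joint_velocities": joint speeds; "joint_torque": joint torques, N m; "tcp_pos": TCP position; "tool_rot": TCP orientation; "force": force on the tool from outside, world axes, zero at the start; "moment": the same for the moment, N m; "grip_width": opening from 0.0 (shut) to 1.0 (fully open).
Only numpy, scipy, OpenCV 4.12 (cv2) and the standard library are available. Lean on these libraries where they do the work, as an engineer would, in place of code of your own. Each camera call takes 0.05 s, during which the arm holds its last target. There are 200 camera calls.

## Working session

There is one attempt and no reset: what is moved stays moved. The work goes in short steps, Python scripts to look and compute and a tool call to move; the robot and the scene stay as the last step left them, time stands still between calls to the robot, and variables do not carry over. Pictures are saved under pics/ and viewed, about 12 in all and at most 16, crops included, and the job is handed in when it is done.

Besides the shell and the picture viewer there is one more tool, called after "Call:" by a JSON object that holds its "fn" and its "kwargs", one argument or row to a line. drive_tool: Moves the arm, as the interface text tells. Its arguments: {"type":"object","properties":{"increments":{"type":"array"}},"required":["increments"]}

```bash
mkdir -p pics
cat > h.py <<'E'
import numpy as np, cv2
from workcell import manip
def world(im):
    z=im["z_map"]; K=np.array(im["mtx"]); E=np.array(im["extrinsics"])
    v,u=np.mgrid[0:480,0:640]
    c=np.stack([(u-K[0,2])/K[0,0]*z,(v-K[1,2])/K[1,1]*z,z],-1)
    w=(c-E[:3,3])@E[:3,:3]; w[z==0]=np.nan
    return w
def need(p,yaw=None):
    s=manip.read_state(); R=np.array(s["tool_rot"])
    return R.T@(np.array(p)-np.array(s["tcp_pos"]))*100
E
python3 - <<'E'
from h import *
s=manip.read_state(); print(s)
for n in ("top","scene"):
    im=manip.get_image(n); cv2.imwrite(f"pics/{n}0.png",im["pixels"]); np.savez(f"/tmp/{n}0.npz",**im)
    print(n,np.round(im["mtx"],1).tolist(),np.round(im["extrinsics"],3).tolist())
E
```

```text
{'clock': 0.0, 'joint_pos': array([-7.17787911e+01,  6.67162017e+00,  8.26380801e+01, -8.58045702e-04,
        9.07565979e+01, -2.16663124e+00]), 'joint_velocities': array([ 0.02742661, -0.01070205, -0.01195329,  0.08806042, -0.0139507 ,
        0.04111568]), 'joint_torque': array([-4.08092470e-03, -7.31985712e+01, -6.32490993e+01, -3.13575838e-04,
        6.31450501e-03,  2.68359474e-05]), 'tcp_pos': array([ 0.23505386, -0.63249335,  0.20306637]), 'tool_rot': array([[ 9.37356017e-01,  3.48372725e-01, -3.76039594e-04],
       [ 3.48372927e-01, -9.37355379e-01,  1.09441610e-03],
       [ 2.87819834e-05, -1.15685953e-03, -9.99999330e-01]]), 'force': array([-0.10481901,  0.04983322, -0.14289273]), 'moment': array([ 0.00480281,  0.01893063, -0.03450779]), 'grip_width': 1.002807928724905}
top [[568.3, 0.0, 318.7], [0.0, 568.3, 239.8], [0.0, 0.0, 1.0]] [[-0.028, -1.0, -0.007, -0.024], [-0.988, 0.029, -0.154, 0.459], [0.154, 0.002, -0.988, 1.677], [0.0, 0.0, 0.0, 1.0]]
scene [[468.8, 0.0, 320.4], [0.0, 468.8, 236.9], [0.0, 0.0, 1.0]] [[0.68, 0.733, -0.02, -0.279], [0.469, -0.456, -0.756, -0.187], [-0.563, 0.505, -0.654, 1.568], [0.0, 0.0, 0.0, 1.0]]
```

View pics/top0.png

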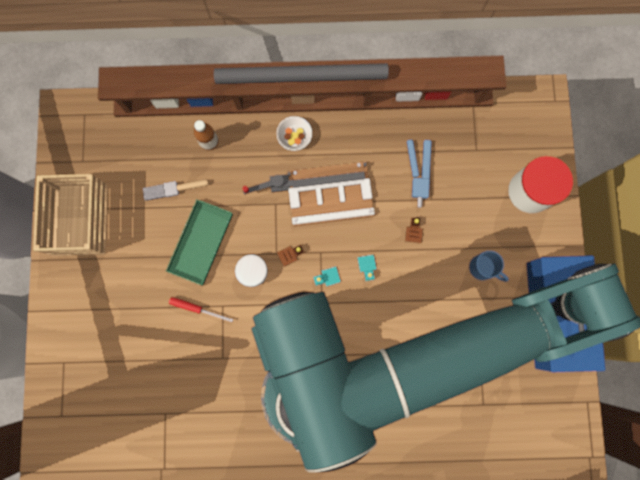

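The top view shows the jig at about (330,195), with the lever at (265,185) pointing left, and the tray at (200,242). Brown tags are at (414,231) and (291,254). The turquoise look-alikes are at (327,277) and (368,266). The arm may be hiding more, so I'll check the scene view and a crop.

Run:
```python
from h import *
im=np.load("/tmp/top0.npz"); w=world(im); p=im["pixels"]
cv2.imwrite("pics/crop0.png",cv2.resize(p[140:300,230:440],None,fx=3.8,fy=3.7,interpolation=cv2.INTER_CUBIC))
for n,(u,v) in dict(handle=(247,189),tagL=(291,254),tagR=(414,236),pinL=(299,249),pinR=(417,221),tray=(200,242),tin=(250,270),jigc=(330,195),mug=(487,265)).items(): print(n,np.round(w[v,u],3))
```

```text
handle [0.612 0.173 0.074]
tagL [0.421 0.049 0.007]
tagR [ 0.466 -0.329  0.006]
pinL [0.432 0.023 0.032]
pinR [ 0.508 -0.337  0.028]
tray [0.466 0.327 0.007]
tin [0.371 0.169 0.047]
jigc [ 0.599 -0.076  0.017]
mug [ 0.37  -0.545  0.01 ]
```

View pics/scene0.png

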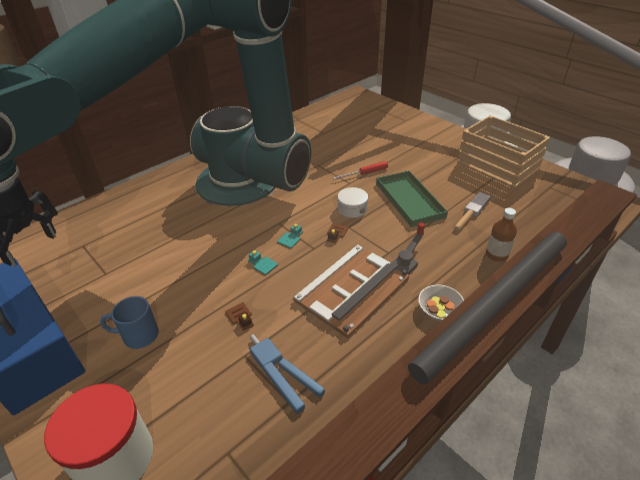

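View pics/crop0.png

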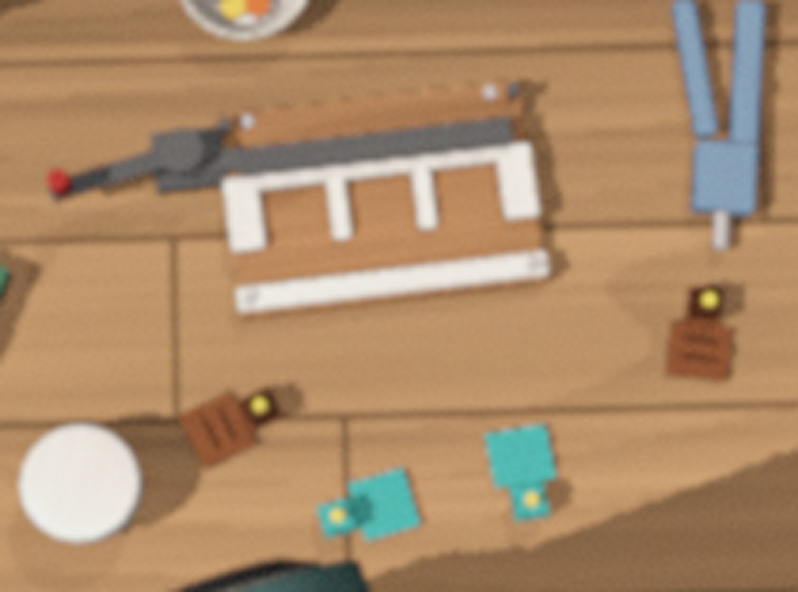

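The scene view confirms exactly two brown tags, at (240,316) and (337,233). The turquoise ones are at (262,262) and (290,237), and I'll leave them alone. Next I'll compute poses.

```bash
cat >> h.py <<'E'
def masks(im,w):
    h=cv2.cvtColor(im["pixels"],cv2.COLOR_BGR2HSV).astype(int); H,S,V=h[...,0],h[...,1],h[...,2]
    z=w[...,2]
    yel=(H>20)&(H<36)&(S>110)&(V>110)&(z>.02)&(z<.06)
    return h,yel
def blobs(m,w,minpx=4):
    n,l,st,_=cv2.connectedComponentsWithStats(m.astype(np.uint8))
    return [(w[l==i],st[i,4],st[i,:4]) for i in range(1,n) if st[i,4]>=minpx]
E
python3 - <<'E'
from h import *
im=np.load("/tmp/top0.npz"); w=world(im); h,yel=masks(im,w)
for p,n,b in blobs(yel,w): print("pin",n,b,np.round(np.nanmean(p,0),4))
x,y,z=w[...,0],w[...,1],w[...,2]
# tag panels: height 4..9mm, near
for name,(cx,cy) in dict(L=(.425,.04),R=(.48,-.333)).items():
    m=(np.hypot(x-cx,y-cy)<.07)&(z>.004)
    m2=m&(z<.011)
    r=cv2.minAreaRect(np.float32(w[m2][:,:2])*1000); print(name,"panel",r, "high",np.round(np.mean(w[m&(z>.016)],0),4))
white=(h[...,1]<45)&(h[...,2]>150)&(z>.015)&(z<.035)&(x>.5)&(x<.72)&(abs(y)<.2)
print(white.sum())
for p,n,b in blobs(white,w,20):
    r=cv2.minAreaRect(np.float32(p[:,:2])*1000); print("white",n,b,r,cv2.boxPoints(r).round().tolist(),np.nanmedian(p[:,2]))
red=((h[...,0]<8)|(h[...,0]>172))&(h[...,1]>140)&(z>.05)&(x>.5)&(y>.1)&(y<.25)
for p,n,b in blobs(red,w): print("red",n,b,np.round(np.nanmean(p,0),4))
g=(h[...,0]>55)&(h[...,0]<85)&(h[...,1]>80)&(y>.2)&(y<.45)&(x>.3)&(x<.65)&(z<.03)
p=max(blobs(g,w,50),key=lambda t:t[1]); r=cv2.minAreaRect(np.float32(p[0][:,:2])*1000); print("tray",r,cv2.boxPoints(r).round().tolist())
E
```

```text
pin 21 [414 218   5   6] [ 0.5097 -0.3356  0.0276]
pin 18 [296 247   5   5] [0.4324 0.0265 0.0281]
L panel ((424.03759765625, 39.66135787963867), (134.61056518554688, 129.63438415527344), 88.42880249023438) high [0.4316 0.0266 0.025 ]
R panel ((482.71990966796875, -332.1290588378906), (132.283447265625, 127.10929107666016), 88.82398223876953) high [ 0.5077 -0.3324  0.0244]
1232
white 740 [289 179  82  29] ((605.8660278320312, -74.59468078613281), (63.02077102661133, 248.8558807373047), 5.352720260620117) [[563.0, 46.0], [586.0, -201.0], [649.0, -196.0], [626.0, 52.0]] 0.022022274945422075
white 483 [292 208  80  16] ((533.5921630859375, -79.19670867919922), (22.6921443939209, 244.3890380859375), 5.935127258300781) [[510.0, 41.0], [535.0, -202.0], [558.0, -200.0], [532.0, 44.0]] 0.02133953695238372
red 31 [243 186   6   7] [0.6135 0.1786 0.0706]
tray ((466.4115295410156, 326.89825439453125), (119.77722930908203, 232.08132934570312), 66.82532501220703) [[336.0, 318.0], [550.0, 226.0], [597.0, 336.0], [383.0, 428.0]]
```

Call:
{"fn": "drive_tool", "kwargs": {
  "increments": [
    {"offset": [3.6, -1.8, 0], "angular": [0, 0, 5], "fingers": 1},
    {"offset": [7.2, -3.6, 0], "angular": [0, 0, 10], "fingers": 1},
    {"offset": [10.8, -5.5, 0], "angular": [0, 0, 15], "fingers": 1},
    {"offset": [14.4, -7.3, 0], "angular": [0, 0, 20], "fingers": 1},
    {"offset": [18, -9.2, 0], "angular": [0, 0, 25.4], "fingers": 1}
  ]
}}

```text
clock: 0.52
tcp_pos: [0.3726, -0.4822, 0.2035]
tool_rot: [[0.996, -0.092, -0.0], [-0.092, -0.996, 0.0], [-0.0, -0.0, -1.0]]
force: [1.0, -0.6, 0.2]
grip_width: 0.997
```

Run:
```python
from h import *
s=manip.read_state(); print(s["clock"],s["tcp_pos"],s["joint_pos"]); R=s["tool_rot"]; print(np.degrees(np.arctan2(R[1,0],R[0,0])), need([.49,-.335,.24]))
```

```text
0.5167 [ 0.3726212 -0.4821825  0.2034717] [-5.47038605e+01 -1.48806771e+00  9.10332311e+01  3.31638534e-03
  9.04803507e+01  4.05737386e+01]
-5.277569423815095 [ 10.33342706 -15.73688786  -3.64945366]
```

Call:
{"fn": "drive_tool", "kwargs": {
  "increments": [
    {"offset": [2.5, -3.9, -1], "angular": [0, 0, 0], "fingers": 1},
    {"offset": [5, -7.8, -2], "angular": [0, 0, 0], "fingers": 1},
    {"offset": [7.5, -11.5, -3], "angular": [0, 0, 2], "fingers": 1},
    {"offset": [10.3, -15.7, -3.6], "angular": [0, 0, 3], "fingers": 1},
    {"offset": [10.3, -15.7, -3.6], "angular": [0, 0, 3], "fingers": 1}
  ]
}}

```text
clock: 0.93
tcp_pos: [0.49, -0.3334, 0.2406]
tool_rot: [[0.99, -0.139, 0.001], [-0.139, -0.99, 0.0], [0.001, -0.0, -1.0]]
force: [0.5, -0.8, -0.4]
grip_width: 1.0
```

Run:
```python
from h import *
im=manip.get_image("wrist"); w=world(im); cv2.imwrite("pics/w1.png",im["pixels"]); np.savez("/tmp/w1.npz",**im)
s=manip.read_state();print(s["clock"],s["tcp_pos"])
E2=np.array(im["extrinsics"]); print("cam",-E2[:3,:3].T@E2[:3,3]-s["tcp_pos"],np.round(E2[:3,:3],2).tolist(),im["mtx"][0,0])
h,yel=masks(im,w)
for p,n,b in blobs(yel,w,20): print("pin",n,b,np.round(np.nanmean(p,0),4))
im=manip.get_image("top"); cv2.imwrite("pics/top1.png",im["pixels"]); np.savez("/tmp/top1.npz",**im)
```

```text
0.9833 [ 0.4915979  -0.33166238  0.24093802]
cam [ 0.06579541 -0.01200109  0.17035794] [[-0.14, -0.99, -0.0], [-0.95, 0.13, 0.27], [-0.27, 0.04, -0.96]] 426.98519910824984
pin 120 [319 172  13  12] [ 0.5108 -0.3368  0.0315]
pin 45 [200 354   6   9] [ 0.3503 -0.1904  0.0325]
pin 73 [ 50 380  10   9] [ 0.342  -0.0352  0.0326]
```

View pics/w1.png

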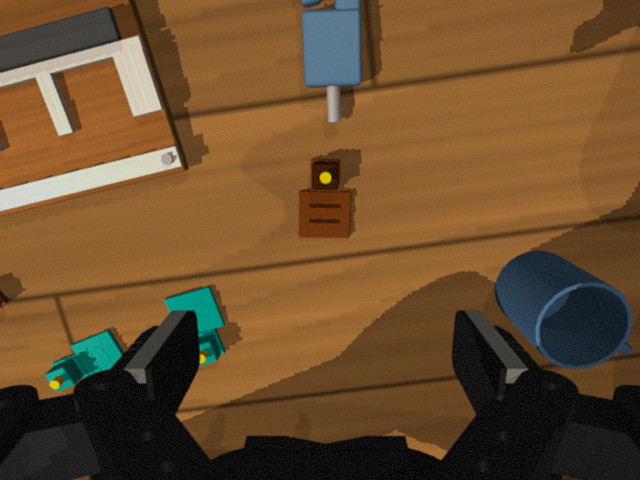

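View pics/top1.png

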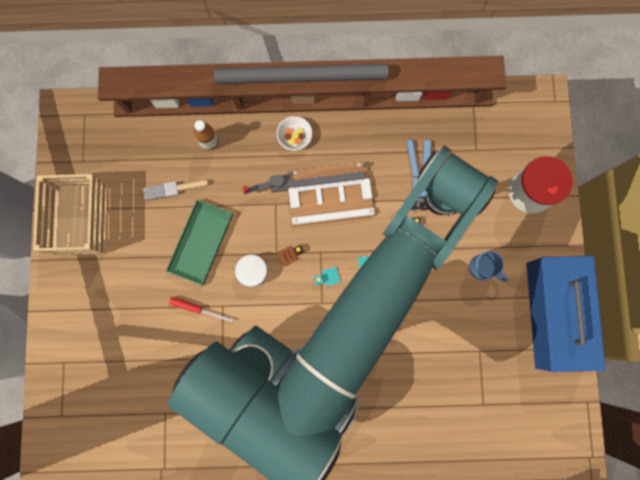

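Wrist view: brown tag R has its pin at (325,177) and its panel at (325,214). The second top view shows nothing new where the arm stood before, so there are two tags. Now the exact pose of tag R.

```bash
cat >> h.py <<'E'
def tagpose(im,pin,R=.08):
    """panel + body pixels -> origin, yaw ; pin = approx xy"""
    w=world(im); h,_=masks(im,w); z=w[...,2]; d=np.hypot(w[...,0]-pin[0],w[...,1]-pin[1])
    hi=(d<.03)&(z-np.nanmin(z[d<.02])*0>.02)&(z<.028+.02)
    br=(d<R)&(h[...,0]<11)&(h[...,1]>175)&(z>.002)&(z<.03)
    l=max(blobs(br,w,30),key=lambda t:t[1])[0]
    r=cv2.minAreaRect(np.float32(l[:,:2])*1000)
    return l,r
E
python3 - <<'E'
from h import *
im=np.load("/tmp/w1.npz"); w=world(im); h,_=masks(im,w)
print(h[215:230:5,300:350:6].tolist()); print(h[205:235:10,275:295:6].tolist()); print(np.round(w[180:240:8,325],4).tolist()); 
print(np.round(w[170:182:3,315:338:3,2],3))
z=w[...,2];d=np.hypot(w[...,0]-.508,w[...,1]+.336)
m=(d<.1)&(z>.004)&(z<.012)
for p,n,b in blobs(m,w,100): 
    r=cv2.minAreaRect(np.float32(p[:,:2])*1000); print(n,b,r,p.mean(0))
m=(d<.05)&(z>.018)&(z<.028)
for p,n,b in blobs(m,w,50): print("body",n,b,cv2.minAreaRect(np.float32(p[:,:2])*1000),p.mean(0))
E
```

```text
[[[14, 241, 108], [11, 211, 111], [13, 215, 114], [13, 234, 111], [12, 214, 113], [12, 216, 111], [13, 227, 110], [13, 232, 109], [11, 211, 110]], [[11, 220, 109], [13, 231, 106], [7, 167, 52], [15, 255, 49], [7, 184, 61], [8, 211, 58], [12, 255, 56], [13, 243, 107], [11, 211, 109]], [[12, 231, 108], [10, 186, 114], [11, 215, 109], [11, 189, 116], [12, 223, 110], [12, 226, 115], [11, 199, 114], [13, 232, 109], [14, 232, 109]]]
[[[15, 173, 149], [15, 164, 145], [16, 173, 127], [15, 166, 134]], [[15, 163, 150], [16, 176, 149], [14, 166, 141], [16, 173, 133]], [[15, 171, 146], [16, 179, 131], [15, 165, 133], [15, 169, 130]]]
[[0.5086, -0.3364, 0.0323], [0.5006, -0.3353, 0.0257], [0.4901, -0.3338, 0.0059], [0.4827, -0.3328, 0.0072], [0.475, -0.3317, 0.0075], [0.4671, -0.3306, 0.0069], [0.4593, -0.3295, 0.0075], [0.4513, -0.3284, 0.0076]]
[[0.025 0.025 0.025 0.027 0.025 0.024 0.024 0.025]
 [0.023 0.024 0.028 0.033 0.032 0.025 0.024 0.023]
 [0.025 0.026 0.034 0.032 0.033 0.033 0.025 0.024]
 [0.024 0.025 0.032 0.033 0.03  0.031 0.025 0.026]]
2589 [299 159  52  79] ((487.128662109375, -333.1654052734375), (49.64076614379883, 76.07263946533203), 81.18267059326172) [ 0.47615169 -0.33129178  0.00657649]
body 612 [312 163  27  27] ((510.9403991699219, -336.7444763183594), (23.749658584594727, 23.597885131835938), 81.86344909667969) [ 0.51138962 -0.33686169  0.02429544]
```

Call:
{"fn": "drive_tool", "kwargs": {
  "increments": [
    {"offset": [1, 0.1, 3], "angular": [0, 0, 0.7], "fingers": 1},
    {"offset": [2, 0.2, 6], "angular": [0, 0, 0.7], "fingers": 1},
    {"offset": [2, 0.2, 9.5], "angular": [0, 0, 0.7], "fingers": 1},
    {"offset": [2, 0.2, 13], "angular": [0, 0, 0.7], "fingers": 0.8},
    {"offset": [2, 0.2, 16.5], "angular": [0, 0, 0.7], "fingers": 0.8}
  ]
}}

```text
clock: 1.45
tcp_pos: [0.507, -0.3414, 0.0728]
tool_rot: [[0.988, -0.152, -0.0], [-0.152, -0.988, 0.0], [-0.001, -0.0, -1.0]]
force: [-0.1, -1.0, 0.5]
grip_width: 0.797
```

Run:
```python
from h import *
s=manip.read_state();R=s["tool_rot"]; print(s["tcp_pos"],np.degrees(np.arctan2(R[1,0],R[0,0])),need([.511,-.3367,.008]))
```

```text
[ 0.50700458 -0.341415    0.07276948] -8.724034673680109 [ 0.32668398 -0.52629981  6.47681189]
```

Call:
{"fn": "drive_tool", "kwargs": {
  "increments": [
    {"offset": [0.3, -0.5, 1], "angular": [0, 0, 0], "fingers": 0.8},
    {"offset": [0.3, -0.5, 2], "angular": [0, 0, 0], "fingers": 0.8},
    {"offset": [0.3, -0.5, 3], "angular": [0, 0, 0], "fingers": 0.8},
    {"offset": [0.3, -0.5, 3], "angular": [0, 0, 0], "fingers": 0.8},
    {"offset": [0.3, -0.5, 3], "angular": [0, 0, 0], "fingers": 0.8}
  ]
}}

```text
clock: 1.87
tcp_pos: [0.5118, -0.3371, 0.046]
tool_rot: [[0.988, -0.152, 0.001], [-0.152, -0.988, -0.001], [0.001, 0.001, -1.0]]
force: [0.3, 0.0, 0.7]
grip_width: 0.796
```

Run:
```python
from h import *
s=manip.read_state();R=s["tool_rot"]; print(s["tcp_pos"],np.degrees(np.arctan2(R[1,0],R[0,0])),need([.511,-.3367,.008]))
im=manip.get_image("wrist"); w=world(im);h,yel=masks(im,w)
for p,n,b in blobs(yel,w,20): print("pin",n,b,np.round(np.nanmean(p,0),4))
```

```text
[ 0.51180513 -0.3370936   0.0460051 ] -8.71445734690576 [-0.08982107 -0.02899779  3.80039465]
pin 409 [312 267  23  23] [ 0.5109 -0.3366  0.0319]
```

Call:
{"fn": "drive_tool", "kwargs": {
  "increments": [
    {"offset": [-0.1, 0, 1.2], "angular": [0, 0, 0], "fingers": 0.8},
    {"offset": [-0.1, 0, 2.4], "angular": [0, 0, 0], "fingers": 0.8},
    {"offset": [-0.1, 0, 3.5], "angular": [0, 0, 0], "fingers": 0.8},
    {"offset": [-0.1, 0, 3.5], "angular": [0, 0, 0], "fingers": 0.5},
    {"offset": [-0.1, 0, 3.5], "angular": [0, 0, 0], "fingers": 0.5}
  ]
}}

```text
clock: 2.33
tcp_pos: [0.5099, -0.3362, 0.0086]
tool_rot: [[0.988, -0.152, -0.002], [-0.152, -0.988, 0.001], [-0.002, -0.001, -1.0]]
force: [-0.4, 0.4, 0.8]
grip_width: 0.53
```

Call:
{"fn": "drive_tool", "kwargs": {
  "increments": [
    {"offset": [0, 0, 0], "angular": [0, 0, 0], "fingers": 0.2},
    {"offset": [0, 0, 0], "angular": [0, 0, 0], "fingers": 0.2},
    {"offset": [0, 0, 0], "angular": [0, 0, 0], "fingers": 0.1},
    {"offset": [0, 0, 0], "angular": [0, 0, 0], "fingers": 0.1},
    {"offset": [0, 0, 0], "angular": [0, 0, 0], "fingers": 0.1}
  ]
}}

```text
clock: 2.75
tcp_pos: [0.5105, -0.3366, 0.0101]
tool_rot: [[0.988, -0.151, 0.0], [-0.151, -0.988, -0.0], [0.0, 0.0, -1.0]]
force: [0.3, 0.1, 0.6]
grip_width: 0.102
```

Run:
```python
from h import *
im=manip.get_image("wrist"); w=world(im);h,yel=masks(im,w); cv2.imwrite("pics/w2.png",im["pixels"])
for p,n,b in blobs(yel,w,20): print("pin",n,b,np.round(np.nanmean(p,0),4))
s=manip.read_state(); print(s["grip_width"],s["tcp_pos"],s["force"])
```

```text
pin 514 [314 293  23  29] [ 0.511  -0.337   0.0322]
0.10142437568725446 [ 0.5104613  -0.3365932   0.01002377] [ 0.03644466  0.01088428 -0.11687809]
```

View pics/w2.png

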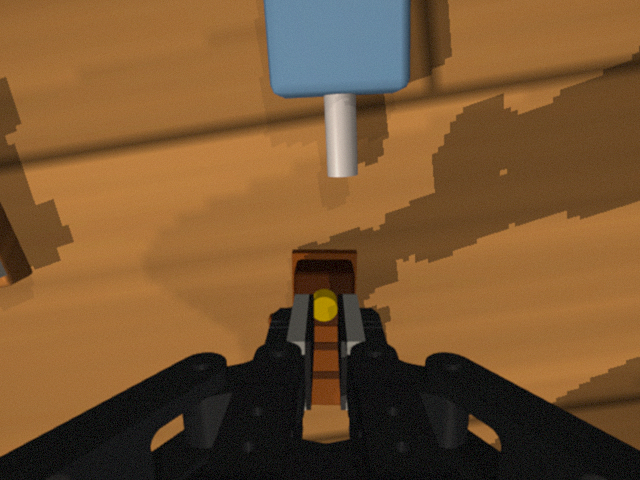

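Run:
```python
from h import *
im=manip.get_image("wrist"); w=world(im)
for v in (255,265,275,285,292,300,320,340,370,395): print(v,[np.round(w[v,u]*1000).tolist() for u in (297,304,325,346,353)])
```

```text
255 [[nan, nan, nan], [525.0, -330.0, 6.0], [523.0, -339.0, 5.0], [523.0, -348.0, 7.0], [522.0, -351.0, 6.0]]
265 [[524.0, -328.0, 15.0], [524.0, -331.0, 17.0], [523.0, -339.0, 16.0], [522.0, -347.0, 17.0], [518.0, -350.0, 7.0]]
275 [[523.0, -328.0, 24.0], [522.0, -331.0, 24.0], [521.0, -339.0, 24.0], [520.0, -347.0, 24.0], [519.0, -350.0, 24.0]]
285 [[519.0, -327.0, 24.0], [518.0, -330.0, 24.0], [517.0, -338.0, 24.0], [516.0, -346.0, 25.0], [515.0, -349.0, 24.0]]
292 [[516.0, -327.0, 24.0], [515.0, -329.0, 23.0], [516.0, -338.0, 28.0], [513.0, -346.0, 25.0], [513.0, -349.0, 25.0]]
300 [[522.0, -329.0, 48.0], [522.0, -332.0, 47.0], [514.0, -338.0, 32.0], [520.0, -346.0, 47.0], [520.0, -348.0, 48.0]]
320 [[521.0, -330.0, 61.0], [521.0, -332.0, 61.0], [507.0, -337.0, 33.0], [520.0, -345.0, 63.0], [519.0, -347.0, 62.0]]
340 [[522.0, -331.0, 75.0], [522.0, -333.0, 75.0], [484.0, -333.0, 7.0], [520.0, -345.0, 76.0], [520.0, -346.0, 75.0]]
370 [[522.0, -332.0, 91.0], [515.0, -332.0, 79.0], [469.0, -331.0, 6.0], [510.0, -343.0, 74.0], [521.0, -346.0, 91.0]]
395 [[519.0, -332.0, 96.0], [508.0, -331.0, 80.0], [456.0, -329.0, 7.0], [503.0, -342.0, 75.0], [516.0, -345.0, 94.0]]
```

Run:
```python
from h import *
im=np.load("/tmp/w1.npz"); w=world(im)
for v in (300,305,312,318,325,335,345,360,380): print(v,[np.round(w[v,u]*1000).tolist() for u in (160,180,192,460,470,485)])
im=manip.get_image("wrist"); w=world(im); E=np.array(im["extrinsics"]); K=im["mtx"]
def px(p): c=E[:3,:3]@np.array(p)+E[:3,3]; q=K@c; return q[:2]/q[2]
for z in (.01,.02,.03,.04,.05,.06): print(z,px([.522,-.331,z]),px([.522,-.346,z]))
print(manip.read_state()["tcp_pos"], manip.pinch_z)
im=manip.get_image("scene"); np.savez("/tmp/s1.npz",**im); cv2.imwrite("pics/s1.png",cv2.resize(im["pixels"][200:360,120:320],None,fx=4,fy=3.7,interpolation=cv2.INTER_CUBIC))
```

```text
300 [[405.0, -149.0, 1.0], [405.0, -172.0, 7.0], [403.0, -184.0, 7.0], [362.0, -457.0, 1.0], [361.0, -468.0, 1.0], [358.0, -484.0, -1.0]]
305 [[400.0, -148.0, 1.0], [399.0, -171.0, 7.0], [398.0, -183.0, 7.0], [356.0, -457.0, -0.0], [355.0, -467.0, 2.0], [353.0, -483.0, 1.0]]
312 [[392.0, -145.0, 0.0], [507.0, -290.0, 287.0], [505.0, -293.0, 285.0], [494.0, -378.0, 287.0], [494.0, -381.0, 287.0], [345.0, -482.0, 1.0]]
318 [[385.0, -144.0, -0.0], [506.0, -291.0, 291.0], [503.0, -293.0, 286.0], [492.0, -378.0, 287.0], [494.0, -379.0, 292.0], [493.0, -384.0, 292.0]]
325 [[507.0, -287.0, 296.0], [506.0, -293.0, 297.0], [502.0, -293.0, 287.0], [490.0, -377.0, 288.0], [494.0, -378.0, 296.0], [494.0, -382.0, 296.0]]
335 [[507.0, -290.0, 303.0], [503.0, -293.0, 297.0], [499.0, -293.0, 289.0], [487.0, -377.0, 289.0], [492.0, -377.0, 297.0], [493.0, -381.0, 301.0]]
345 [[506.0, -292.0, 308.0], [501.0, -292.0, 298.0], [495.0, -292.0, 288.0], [484.0, -376.0, 290.0], [489.0, -377.0, 298.0], [495.0, -378.0, 309.0]]
360 [[505.0, -293.0, 314.0], [497.0, -292.0, 300.0], [491.0, -291.0, 290.0], [479.0, -376.0, 290.0], [484.0, -377.0, 299.0], [490.0, -378.0, 309.0]]
380 [[500.0, -293.0, 315.0], [491.0, -291.0, 302.0], [485.0, -290.0, 291.0], [473.0, -375.0, 292.0], [479.0, -376.0, 301.0], [485.0, -377.0, 311.0]]
0.01 [306.41984439 264.24819461] [341.67081261 259.12202031]
0.02 [305.3522126  272.29695271] [342.59902824 266.90901941]
0.03 [304.15665739 281.31011142] [343.63888784 275.63262357]
0.04 [302.8087219  291.47204821] [344.81182275 285.47262487]
0.05 [301.27729061 303.01733954] [346.1451246  296.65797871]
0.06 [299.52215771 316.24909269] [347.67409542 309.48484131]
[ 0.51043151 -0.3365632   0.00993614] 0.0187
```

View pics/s1.png

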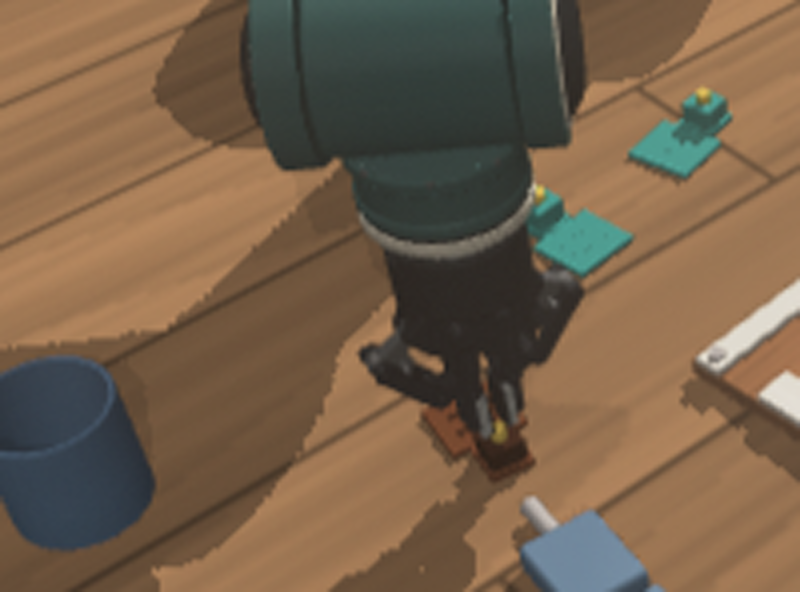

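The wrist depth puts the pad ends 35–45 mm above the reported TCP. The scene crop agrees: the shut fingers hover around the pin, above the rivet body. So the real fingertips sit about 35 mm behind the stated TCP, and I'll trust the observation. I'll open, go lower by that amount, and watch the force.

Call:
{"fn": "drive_tool", "kwargs": {
  "increments": [
    {"offset": [0, 0, 0], "angular": [0, 0, 0], "fingers": 0.6},
    {"offset": [0, 0, 0], "angular": [0, 0, 0], "fingers": 0.6},
    {"offset": [0, 0, 0], "angular": [0, 0, 0], "fingers": 0.6},
    {"offset": [0, 0, 0.6], "angular": [0, 0, 0], "fingers": 0.6},
    {"offset": [0, 0, 1.2], "angular": [0, 0, 0], "fingers": 0.6}
  ]
}}

```text
clock: 3.37
tcp_pos: [0.5105, -0.3366, -0.0024]
tool_rot: [[0.988, -0.152, 0.001], [-0.152, -0.988, -0.0], [0.001, 0.0, -1.0]]
force: [-0.2, -0.2, 0.1]
grip_width: 0.603
```

Call:
{"fn": "drive_tool", "kwargs": {
  "increments": [
    {"offset": [0, 0, 0.5], "angular": [0, 0, 0], "fingers": 0.6},
    {"offset": [0, 0, 1], "angular": [0, 0, 0], "fingers": 0.6},
    {"offset": [0, 0, 1.5], "angular": [0, 0, 0], "fingers": 0.6},
    {"offset": [0, 0, 2.0], "angular": [0, 0, 0], "fingers": 0.6},
    {"offset": [0, 0, 2.0], "angular": [0, 0, 0], "fingers": 0.6}
  ]
}}

```text
clock: 3.78
tcp_pos: [0.5099, -0.3362, -0.0236]
tool_rot: [[0.988, -0.151, -0.001], [-0.151, -0.988, 0.001], [-0.001, -0.001, -1.0]]
force: [-0.0, -0.4, -0.1]
grip_width: 0.601
```

Run:
```python
from h import *
im=manip.get_image("wrist"); w=world(im); s=manip.read_state(); print(s["tcp_pos"],s["force"],s["grip_width"]); cv2.imwrite("pics/w3.png",im["pixels"])
m=(w[...,2]>-.01)&(np.hypot(w[...,0]-.511,w[...,1]+.337)<.05)
g=cv2.cvtColor(im["pixels"],cv2.COLOR_BGR2HSV); m2=m&(g[...,1]<60)&(g[...,2]>70)
print(m2.sum(), np.round(np.percentile(w[m2][:,2],[0,2,10,50]),4) if m2.sum() else 0)
h,yel=masks(im,w)
for p,n,b in blobs(yel,w,20): print("pin",n,b,np.round(np.nanmean(p,0),4))
```

```text
[ 0.51010271 -0.33634208 -0.02290744] [0.60237341 0.24830702 0.40162514] 0.6037535011592131
2016 [0.0113 0.0133 0.0162 0.0327]
pin 954 [308 328  34  42] [ 0.5113 -0.3369  0.0317]
```

Call:
{"fn": "drive_tool", "kwargs": {
  "increments": [
    {"offset": [0.1, 0.05, 0], "angular": [0, 0, 0], "fingers": 0.3},
    {"offset": [0.1, 0.05, 0], "angular": [0, 0, 0], "fingers": 0.2},
    {"offset": [0.1, 0.05, 0], "angular": [0, 0, 0], "fingers": 0.1},
    {"offset": [0.1, 0.05, 0], "angular": [0, 0, 0], "fingers": 0.1},
    {"offset": [0.1, 0.05, 0], "angular": [0, 0, 0], "fingers": 0.1}
  ]
}}

```text
clock: 4.25
tcp_pos: [0.5118, -0.3374, -0.0214]
tool_rot: [[0.988, -0.151, 0.001], [-0.151, -0.988, -0.001], [0.001, 0.0, -1.0]]
force: [0.5, -0.7, 6.9]
grip_width: 0.268
```

Call:
{"fn": "drive_tool", "kwargs": {
  "increments": [
    {"offset": [0, 0, 0], "angular": [0, 0, 0], "fingers": 0.1},
    {"offset": [0, 0, -1], "angular": [0, 0, 0], "fingers": 0.1},
    {"offset": [0, 0, -2], "angular": [0, 0, 0], "fingers": 0.1},
    {"offset": [0, 0, -3], "angular": [0, 0, 0], "fingers": 0.1},
    {"offset": [0, 0, -4], "angular": [0, 0, 0], "fingers": 0.1}
  ]
}}

```text
clock: 4.67
tcp_pos: [0.5114, -0.3373, 0.0193]
tool_rot: [[0.988, -0.152, 0.0], [-0.152, -0.988, -0.0], [0.001, 0.0, -1.0]]
force: [-0.3, -0.2, -0.5]
grip_width: 0.266
```

```bash
cat >> h.py <<'E'
def pins():
    im=manip.get_image("wrist"); w=world(im); h,yel=masks(im,w)
    yel=(h[...,0]>20)&(h[...,0]<36)&(h[...,1]>110)&(h[...,2]>110)&(w[...,2]>.015)&(w[...,2]<.3)
    for p,n,b in blobs(yel,w,40): print("pin",n,b,np.round(np.nanmean(p,0),4))
    s=manip.read_state(); R=s["tool_rot"]; print(s["clock"],np.round(s["tcp_pos"],4),"yaw",round(np.degrees(np.arctan2(R[1,0],R[0,0])),2),"F",np.round(s["force"],1),"w",round(s["grip_width"],3),"q",np.round(s["joint_pos"],1))
    return im,w,h
E
python3 -c "
from h import *
pins()"
```

```text
pin 798 [309 340  34  32] [ 0.5104 -0.3379  0.073 ]
4.7167 [ 0.5122 -0.3379  0.0214] yaw -8.72 F [ 1.4 -1.3  2.2] w 0.267 q [-35.8   5.2 101.6  -0.   73.1  62.9]
```

Call:
{"fn": "drive_tool", "kwargs": {
  "increments": [
    {"offset": [0, 0, -3.2], "angular": [0, 0, -7], "fingers": 0.1},
    {"offset": [0, 0, -6.4], "angular": [0, 0, -14], "fingers": 0.1},
    {"offset": [0, 0, -9.6], "angular": [0, 0, -21], "fingers": 0.1},
    {"offset": [0, 0, -12.8], "angular": [0, 0, -28], "fingers": 0.1},
    {"offset": [0, 0, -16], "angular": [0, 0, -35], "fingers": 0.1}
  ]
}}

```text
clock: 5.13
tcp_pos: [0.511, -0.337, 0.1799]
tool_rot: [[0.894, 0.448, 0.0], [0.448, -0.894, -0.0], [0.0, 0.0, -1.0]]
force: [0.0, -0.4, -1.0]
grip_width: 0.263
```

Call:
{"fn": "drive_tool", "kwargs": {
  "increments": [
    {"offset": [2.7, -3, 0], "angular": [0, 0, -7], "fingers": 0.1},
    {"offset": [5.4, -6, 0], "angular": [0, 0, -14], "fingers": 0.1},
    {"offset": [8.1, -9, 0], "angular": [0, 0, -21], "fingers": 0.1},
    {"offset": [10.8, -12, 0], "angular": [0, 0, -28], "fingers": 0.1},
    {"offset": [13.5, -15, 0], "angular": [0, 0, -35], "fingers": 0.1}
  ]
}}

```text
clock: 5.55
tcp_pos: [0.566, -0.1411, 0.1785]
tool_rot: [[0.476, 0.88, 0.001], [0.88, -0.476, -0.0], [0.0, 0.001, -1.0]]
force: [0.7, -1.1, -1.0]
grip_width: 0.267
```

Call:
{"fn": "drive_tool", "kwargs": {
  "increments": [
    {"offset": [0, 0, 0], "angular": [0, 0, -7], "fingers": 0.1},
    {"offset": [0, 0, 0], "angular": [0, 0, -14], "fingers": 0.1},
    {"offset": [0, 0, 0], "angular": [0, 0, -21], "fingers": 0.1},
    {"offset": [0, 0, 0], "angular": [0, 0, -28], "fingers": 0.1},
    {"offset": [0, 0, 0], "angular": [0, 0, -35], "fingers": 0.1}
  ]
}}

```text
clock: 5.97
tcp_pos: [0.5659, -0.1427, 0.1782]
tool_rot: [[-0.116, 0.993, 0.0], [0.993, 0.116, -0.0], [-0.0, 0.0, -1.0]]
force: [0.6, 0.1, -0.3]
grip_width: 0.265
```

Call:
{"fn": "drive_tool", "kwargs": {
  "increments": [
    {"offset": [0, 0, 0], "angular": [0, 0, -7], "fingers": 0.1},
    {"offset": [0, 0, 0], "angular": [0, 0, -14], "fingers": 0.1},
    {"offset": [0, 0, 0], "angular": [0, 0, -21], "fingers": 0.1},
    {"offset": [0, 0, 0], "angular": [0, 0, -28], "fingers": 0.1},
    {"offset": [0, 0, 0], "angular": [0, 0, -35], "fingers": 0.1}
  ]
}}

```text
clock: 6.38
tcp_pos: [0.5658, -0.1429, 0.1782]
tool_rot: [[-0.664, 0.747, 0.0], [0.747, 0.664, -0.0], [-0.0, 0.0, -1.0]]
force: [-0.1, 0.1, -1.0]
grip_width: 0.264
```

Call:
{"fn": "drive_tool", "kwargs": {
  "increments": [
    {"offset": [0, 0, 0], "angular": [0, 0, -7], "fingers": 0.1},
    {"offset": [0, 0, 0], "angular": [0, 0, -14], "fingers": 0.1},
    {"offset": [0, 0, 0], "angular": [0, 0, -21], "fingers": 0.1},
    {"offset": [0, 0, 0], "angular": [0, 0, -28], "fingers": 0.1},
    {"offset": [0, 0, 0], "angular": [0, 0, -35], "fingers": 0.1}
  ]
}}

```text
clock: 6.8
tcp_pos: [0.5658, -0.1429, 0.1782]
tool_rot: [[-0.973, 0.231, 0.0], [0.231, 0.973, -0.0], [-0.0, -0.0, -1.0]]
force: [0.8, -0.2, 0.1]
grip_width: 0.265
```

Call:
{"fn": "drive_tool", "kwargs": {
  "increments": [
    {"offset": [0, 0, 0], "angular": [0, 0, -7], "fingers": 0.1},
    {"offset": [0, 0, 0], "angular": [0, 0, -14], "fingers": 0.1},
    {"offset": [0, 0, 0], "angular": [0, 0, -19], "fingers": 0.1},
    {"offset": [0, 0, 0], "angular": [0, 0, -19], "fingers": 0.1},
    {"offset": [0, 0, 0], "angular": [0, 0, -19], "fingers": 0.1}
  ]
}}

```text
clock: 7.22
tcp_pos: [0.5659, -0.1429, 0.1781]
tool_rot: [[-0.996, -0.089, 0.0], [-0.089, 0.996, -0.0], [-0.0, -0.0, -1.0]]
force: [0.7, -0.5, -0.6]
grip_width: 0.266
```

Run:
```python
from h import *
im,w,h=pins(); np.savez("/tmp/w4.npz",**im); cv2.imwrite("pics/w4.png",im["pixels"])
```

```text
pin 218 [580  42  17  17] [0.4336 0.025  0.0317]
pin 763 [310 341  32  30] [ 0.5653 -0.1435  0.2321]
7.2667 [ 0.5659 -0.1429  0.1781] yaw -174.91 F [ 0.1 -0.8 -0.1] w 0.264 q [ -16.7   -4.3   96.1    0.    88.2 -111.8]
```

View pics/w4.png

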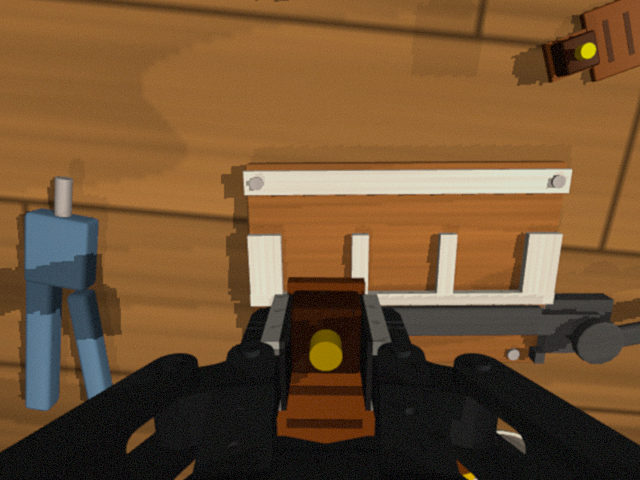

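The wrist view shows tag R held level (pin at (326,350)) with the jig below. The front strip is at rows 170–193, the pocket dividers are at columns 265, 360, 447 and 543, and the keeper is open. Now I'll fit the jig.

Run:
```python
from h import *
im=np.load("/tmp/w4.npz"); w=world(im); h,_=masks(im,w)
wh=(h[...,1]<60)&(h[...,2]>140)&(w[...,2]>.012)&(w[...,2]<.03)
b=sorted(blobs(wh,w,300),key=lambda t:-t[1])
for p,n,bb in b: print(n,bb,np.round(np.median(p[:,2]),4),cv2.minAreaRect(np.float32(p[:,:2])*1000))
fs=[p for p,n,bb in b if bb[1]<185 and bb[2]>200][0]
r=cv2.minAreaRect(np.float32(fs[:,:2])*1000)
vx,vy,_,_=cv2.fitLine(np.float32(fs[:,:2]),cv2.DIST_L2,0,.01,.01).ravel()
th=np.arctan2(-vx,vy) if vy>0 else np.arctan2(vx,-vy); print("yaw",np.degrees(th))
X=np.array([np.cos(th),np.sin(th)]);Y=np.array([-np.sin(th),np.cos(th)])
c=np.array(r[0])/1000; 
a=np.concatenate([p for p,_,_ in b]); q=np.stack([(a[:,:2]-c)@X,(a[:,:2]-c)@Y],-1)*1000
f=q[abs(q[:,0])<20]; print("front x",np.percentile(f[:,0],[1,99]),"y",np.percentile(f[:,1],[.5,99.5]))
d=q[(q[:,0]>45)&(q[:,0]<70)]
hist,e=np.histogram(d[:,1],bins=np.arange(-140,140,2)); print([(int(e[i]),int(hist[i])) for i in range(len(hist)) if hist[i]>0])
for ym in (-105,-35,35,105,-70,0,70):
    s=q[(abs(q[:,1]-ym)<12)&(q[:,0]>20)]; print(ym, np.percentile(s[:,0],[1,50,99]) if len(s) else None,len(s))
print("c",c)
```

```text
7764 [243 169 329  26] 0.0216 ((535.6695556640625, -83.78711700439453), (19.424304962158203, 250.84889221191406), 5.486624717712402)
4909 [377 233 185  72] 0.0225 ((602.435791015625, -24.56378173828125), (63.123687744140625, 145.27142333984375), 5.242800235748291)
2190 [247 235  36  71] 0.0225 ((616.7283325195312, -188.1240234375), (60.33245086669922, 26.692075729370117), 5.638718605041504)
731 [352 235  17  60] 0.0225 ((604.4412231445312, -112.43357849121094), (50.26610565185547, 12.80427360534668), 5.631435871124268)
452 [ 56 179  14  38] 0.0167 ((572.2736206054688, -350.9267883300781), (9.4210844039917, 29.775588989257812), 83.28607940673828)
yaw 5.5472307
front x [-9.53800699 14.84347711] y [-272.02964186  123.51216945]
[(-126, 18), (-124, 77), (-122, 72), (-120, 75), (-118, 74), (-116, 74), (-114, 76), (-112, 71), (-110, 79), (-108, 71), (-106, 79), (-104, 71), (-102, 70), (-100, 74), (-42, 61), (-40, 89), (-38, 59), (-36, 86), (-34, 65), (-32, 85), (-30, 34), (28, 71), (30, 69), (32, 79), (34, 71), (36, 76), (38, 74), (40, 44), (96, 2), (98, 62), (100, 71), (102, 76), (104, 78), (106, 75), (108, 68), (110, 78), (112, 73), (114, 70), (116, 74), (118, 73), (120, 79), (122, 75), (124, 13)]
-105 [41.03883417 67.33418836 99.42192765] 1534
-35 [40.99326973 59.40970162 88.66074543] 731
35 [ 41.14944087  73.98154439 100.73256559] 1304
105 [ 41.39186985  71.26997151 100.12986856] 1688
-70 None 0
0 [ 90.76397337  95.33354852 100.60803935] 347
70 [ 90.69140924  95.94294052 101.22842643] 343
c [ 0.53566956 -0.08378712]
```

Call:
{"fn": "drive_tool", "kwargs": {
  "increments": [
    {"offset": [-0.3, -0.8, 3], "angular": [0, 0, -0.4], "fingers": 0.1},
    {"offset": [-0.3, -0.8, 6.5], "angular": [0, 0, -0.4], "fingers": 0.1},
    {"offset": [-0.3, -0.8, 10], "angular": [0, 0, -0.4], "fingers": 0.1},
    {"offset": [-0.3, -0.8, 13], "angular": [0, 0, -0.4], "fingers": 0.1},
    {"offset": [-0.3, -0.8, 16], "angular": [0, 0, -0.4], "fingers": 0.1}
  ]
}}

```text
clock: 7.68
tcp_pos: [0.5693, -0.1505, 0.0163]
tool_rot: [[-0.995, -0.096, -0.0], [-0.096, 0.995, 0.0], [0.0, 0.0, -1.0]]
force: [1.0, -0.2, -0.6]
grip_width: 0.266
```

Call:
{"fn": "drive_tool", "kwargs": {
  "increments": [
    {"offset": [0, 0, 0], "angular": [0, 0, 0], "fingers": 0.1},
    {"offset": [0, 0, 0], "angular": [0, 0, 0], "fingers": 0.1},
    {"offset": [0, 0, 0], "angular": [0, 0, 0], "fingers": 0.1},
    {"offset": [0, 0, 0], "angular": [0, 0, 0], "fingers": 0.1},
    {"offset": [0, 0, 0], "angular": [0, 0, 0], "fingers": 0.1}
  ]
}}

```text
clock: 8.1
tcp_pos: [0.5707, -0.1509, 0.02]
tool_rot: [[-0.995, -0.099, 0.003], [-0.099, 0.995, -0.001], [-0.003, -0.001, -1.0]]
force: [-0.3, 0.5, -1.3]
grip_width: 0.268
```

Run:
```python
from h import *
im,w,h=pins(); 
z=w[...,2]
# neck/body front face edge points near the tag
m=(np.hypot(w[...,0]-.568,w[...,1]+.151)<.03)&(h[...,0]<14)&(h[...,2]<120)&(z>.03)&(z<.075)
p=w[m]; print(m.sum(), cv2.minAreaRect(np.float32(p[p[:,2]>.055][:,:2])*1000))
```

```text
pin 764 [310 341  32  30] [ 0.57   -0.1514  0.074 ]
8.15 [ 0.5705 -0.1508  0.0196] yaw -174.33 F [-0.1 -0.3 -0.4] w 0.269 q [ -17.3    2.5  104.6    0.    72.8 -113. ]
5428 ((569.7064819335938, -151.64317321777344), (24.678926467895508, 50.097816467285156), 4.163746356964111)
```

Call:
{"fn": "drive_tool", "kwargs": {
  "increments": [
    {"offset": [0.1, 0, 0.6], "angular": [0, 0, 0], "fingers": 0.1},
    {"offset": [0.1, 0, 1.2], "angular": [0, 0, 0], "fingers": 0.1},
    {"offset": [0.1, 0, 1.8], "angular": [0, 0, 0], "fingers": 0.1},
    {"offset": [0.1, 0, 2.5], "angular": [0, 0, 0], "fingers": 0.1},
    {"offset": [0.1, 0, 2.5], "angular": [0, 0, 0], "fingers": 0.1}
  ]
}}

```text
clock: 8.57
tcp_pos: [0.569, -0.1509, -0.0068]
tool_rot: [[-0.995, -0.099, 0.0], [-0.099, 0.995, -0.0], [-0.0, -0.0, -1.0]]
force: [-3.0, -1.8, 13.6]
grip_width: 0.264
```

Call:
{"fn": "drive_tool", "kwargs": {
  "increments": [
    {"offset": [0, 0, 0], "angular": [0, 0, 0], "fingers": 0.1},
    {"offset": [0, 0, 0.2], "angular": [0, 0, 0], "fingers": 0.1},
    {"offset": [0, 0, 0.2], "angular": [0, 0, 0], "fingers": 0.1},
    {"offset": [0, 0, 0.2], "angular": [0, 0, 0], "fingers": 0.1},
    {"offset": [0, 0, 0.2], "angular": [0, 0, 0], "fingers": 0.1}
  ]
}}

```text
clock: 8.98
tcp_pos: [0.569, -0.151, -0.0069]
tool_rot: [[-0.995, -0.099, 0.001], [-0.099, 0.995, -0.0], [-0.001, -0.001, -1.0]]
force: [-16.7, 3.7, 33.7]
grip_width: 0.263
```

```bash
python3 -c "
from h import *
pins()"
```

```text
pin 762 [310 341  32  31] [ 0.5685 -0.1515  0.0474]
9.0333 [ 0.569  -0.151  -0.0069] yaw -174.32 F [-16.    3.1  33.2] w 0.261 q [ -17.3    3.9  105.8   -0.    70.2 -113. ]
```

Call:
{"fn": "drive_tool", "kwargs": {
  "increments": [
    {"offset": [0, 0, -0.2], "angular": [0, 0, 0], "fingers": 0.1},
    {"offset": [0, 0, -0.2], "angular": [0, 0, 0], "fingers": 0.6},
    {"offset": [0, 0, -0.2], "angular": [0, 0, 0], "fingers": 0.6},
    {"offset": [0, 0, -0.2], "angular": [0, 0, 0], "fingers": 0.6},
    {"offset": [0, 0, -0.2], "angular": [0, 0, 0], "fingers": 0.6}
  ]
}}

```text
clock: 9.45
tcp_pos: [0.5684, -0.1506, -0.0078]
tool_rot: [[-0.995, -0.099, -0.001], [-0.099, 0.995, 0.0], [0.001, 0.0, -1.0]]
force: [-0.5, -0.2, -0.3]
grip_width: 0.597
```

Call:
{"fn": "drive_tool", "kwargs": {
  "increments": [
    {"offset": [0, 0, -2], "angular": [0, 0, 0], "fingers": 0.6},
    {"offset": [0, 0, -5], "angular": [0, 0, 0], "fingers": 0.6},
    {"offset": [0, 0, -9], "angular": [0, 0, 0], "fingers": 0.8},
    {"offset": [0, 0, -13], "angular": [0, 0, 0], "fingers": 1},
    {"offset": [0, 0, -17], "angular": [0, 0, 0], "fingers": 1}
  ]
}}

```text
clock: 9.87
tcp_pos: [0.5682, -0.1505, 0.1643]
tool_rot: [[-0.995, -0.099, -0.001], [-0.099, 0.995, 0.0], [0.001, 0.0, -1.0]]
force: [1.3, -0.9, 0.1]
grip_width: 0.987
```

```bash
cat >> h.py <<'E'
def rects(w,c,zb):
    z=w[...,2]-zb; d=np.hypot(w[...,0]-c[0],w[...,1]-c[1])
    for nm,m in (("tag",(d<.1)&(z>.004)&(z<.012)),("body",(d<.05)&(z>.018)&(z<.028))):
        for p,n,b in blobs(m,w,80): print(nm,n,b,cv2.minAreaRect(np.float32(p[:,:2])*1000))
E
python3 - <<'E'
from h import *
im,w,h=pins(); np.savez("/tmp/w5.npz",**im); cv2.imwrite("pics/w5.png",im["pixels"])
rects(w,(.4335,.026),0); print("R"); rects(w,(.5686,-.1515),.015)
E
```

```text
pin 230 [606  39  17  18] [0.4336 0.0251 0.0317]
pin 195 [318 218  15  17] [ 0.5683 -0.1514  0.0467]
9.9167 [ 0.5706 -0.1513  0.1734] yaw -174.31 F [ 0.  -0.1 10.4] w 0.998 q [ -17.3   -3.7   96.     0.    87.2 -113. ]
tag 2260 [566   0  74  81] ((427.9102478027344, 32.95982360839844), (51.03814697265625, 51.29735565185547), 18.403560638427734)
body 1256 [581  27  45  47] ((434.0746154785156, 23.911945343017578), (24.010154724121094, 24.9478759765625), 25.575336456298828)
R
tag 5116 [251 170 208  26] ((539.6685180664062, -132.50714111328125), (18.432584762573242, 152.61712646484375), 5.736217975616455)
tag 3861 [293 200  65  95] ((592.050048828125, -149.18545532226562), (75.82567596435547, 50.099422454833984), 5.694710731506348)
tag 5216 [254 237 168  76] ((612.1099243164062, -136.36920166015625), (60.73358154296875, 130.73004150390625), 5.3764801025390625)
body 933 [308 206  34  34] ((568.1575317382812, -151.66331481933594), (23.79257583618164, 23.49990463256836), 5.864686965942383)
```

Call:
{"fn": "drive_tool", "kwargs": {
  "increments": [
    {"offset": [2, 3.2, -0.5], "angular": [0, 0, 7], "fingers": 1},
    {"offset": [4, 6.4, -1], "angular": [0, 0, 14], "fingers": 1},
    {"offset": [6, 9.6, -2], "angular": [0, 0, 21], "fingers": 1},
    {"offset": [8, 12.8, -3], "angular": [0, 0, 28], "fingers": 1},
    {"offset": [10, 16, -3], "angular": [0, 0, 35], "fingers": 1}
  ]
}}

```text
clock: 10.33
tcp_pos: [0.4525, -0.0004, 0.1941]
tool_rot: [[-0.869, 0.495, 0.002], [0.495, 0.869, -0.0], [-0.002, 0.001, -1.0]]
force: [0.3, 0.9, 0.7]
grip_width: 1.002
```

```bash
python3 -c "
from h import *
im,w,h=pins(); print(need([.430,.03,.2])); rects(w,(.434,.025),0)"
```

```text
pin 169 [206 101  16  14] [ 0.342  -0.0343  0.0321]
pin 155 [336 169  14  14] [0.4338 0.0247 0.0317]
pin 181 [ 52 210  17  14] [ 0.3502 -0.1872  0.0312]
pin 158 [236 403  13  16] [ 0.5677 -0.1505  0.0457]
10.3833 [0.4498 0.0032 0.1938] yaw 149.39 F [ 2.4 -0.3  3.8] w 0.998 q [-2.900e+00 -2.240e+01  1.096e+02  1.000e-01  9.270e+01 -6.230e+01]
[ 3.06495448  1.29884411 -0.6194161 ]
tag 3833 [318  91  93  88] ((423.76507568359375, 46.3712043762207), (50.129249572753906, 76.00709533691406), 25.027097702026367)
tag 125 [227 102  19  27] ((353.43804931640625, -27.5412654876709), (6.452058792114258, 22.703065872192383), 30.665912628173828)
tag 231 [331 240  69  46] ((512.6285400390625, 3.666351318359375), (2.282175302505493, 71.0969467163086), 4.226543426513672)
body 779 [323 154  40  41] ((433.9056091308594, 24.63711929321289), (24.183528900146484, 23.9854679107666), 25.02395248413086)
```

Call:
{"fn": "drive_tool", "kwargs": {
  "increments": [
    {"offset": [1, 0.5, 3], "angular": [0, 0, 7], "fingers": 0.65},
    {"offset": [2, 0.9, 6], "angular": [0, 0, 14], "fingers": 0.65},
    {"offset": [2.5, 1, 9], "angular": [0, 0, 21], "fingers": 0.65},
    {"offset": [2.5, 1, 12], "angular": [0, 0, 28], "fingers": 0.65},
    {"offset": [2.5, 1, 15], "angular": [0, 0, 34.4], "fingers": 0.65}
  ]
}}

```text
clock: 10.8
tcp_pos: [0.436, 0.0199, 0.0412]
tool_rot: [[-0.438, 0.899, 0.001], [0.899, 0.438, -0.0], [-0.0, 0.0, -1.0]]
force: [-0.1, -0.9, -0.9]
grip_width: 0.647
```

Call:
{"fn": "drive_tool", "kwargs": {
  "increments": [
    {"offset": [0, 0, 0], "angular": [0, 0, 0], "fingers": 0.6},
    {"offset": [0, 0, 0], "angular": [0, 0, 0], "fingers": 0.6},
    {"offset": [0, 0, 0], "angular": [0, 0, 0], "fingers": 0.6},
    {"offset": [0, 0, 0], "angular": [0, 0, 0], "fingers": 0.6},
    {"offset": [0, 0, 0], "angular": [0, 0, 0], "fingers": 0.6}
  ]
}}

```text
clock: 11.22
tcp_pos: [0.4374, 0.0195, 0.0446]
tool_rot: [[-0.444, 0.896, 0.003], [0.896, 0.444, -0.0], [-0.001, 0.002, -1.0]]
force: [0.8, -0.3, 0.4]
grip_width: 0.596
```

```bash
python3 -c "
from h import *
im,w,h=pins(); print(need([.4339,.0247,-.0215])); rects(w,(.434,.025),0)"
```

```text
pin 495 [314 250  24  27] [0.4335 0.0252 0.0313]
pin 508 [ 78 275  29  27] [ 0.342  -0.0333  0.0313]
11.2667 [0.4372 0.0195 0.0443] yaw 116.36 F [-0.7  0.4  0.7] w 0.596 q [ -0.8 -19.5 121.6  -0.   77.8 -27.1]
[ 0.61499325 -0.07392433  6.57558821]
tag 10501 [276 122 105 154] ((423.75091552734375, 46.262672424316406), (50.0509033203125, 76.16226196289062), 25.0726318359375)
tag 456 [126 247  21  46] ((353.080078125, -28.25762939453125), (7.447911262512207, 23.76687240600586), 26.828105926513672)
tag 452 [447 286  64  42] ((515.9561767578125, 34.05550765991211), (32.8325080871582, 16.085790634155273), 50.10667419433594)
tag 188 [149 304  14  23] ((369.884033203125, -47.76139831542969), (6.004356861114502, 12.612371444702148), 42.50814437866211)
body 2098 [300 231  52  52] ((433.86590576171875, 24.78937339782715), (23.96979522705078, 24.77828598022461), 25.10457992553711)
```

Call:
{"fn": "drive_tool", "kwargs": {
  "increments": [
    {"offset": [0.6, -0.05, 1], "angular": [0, 0, 1.3], "fingers": 0.6},
    {"offset": [0.6, -0.05, 2.5], "angular": [0, 0, 1.3], "fingers": 0.6},
    {"offset": [0.6, -0.05, 4], "angular": [0, 0, 1.3], "fingers": 0.6},
    {"offset": [0.6, -0.05, 5.3], "angular": [0, 0, 1.3], "fingers": 0.6},
    {"offset": [0.6, -0.05, 6.5], "angular": [0, 0, 1.3], "fingers": 0.6}
  ]
}}

```text
clock: 11.68
tcp_pos: [0.4336, 0.0248, -0.0223]
tool_rot: [[-0.423, 0.906, 0.001], [0.906, 0.423, 0.0], [-0.0, 0.001, -1.0]]
force: [-0.1, 0.2, 0.8]
grip_width: 0.601
```

Call:
{"fn": "drive_tool", "kwargs": {
  "increments": [
    {"offset": [0, 0, 0], "angular": [0, 0, 0], "fingers": 0.6},
    {"offset": [0, 0, 0], "angular": [0, 0, 0], "fingers": 0.5},
    {"offset": [0, 0, 0], "angular": [0, 0, 0], "fingers": 0.4},
    {"offset": [0, 0, 0], "angular": [0, 0, 0], "fingers": 0.1},
    {"offset": [0, 0, 0], "angular": [0, 0, 0], "fingers": 0.1}
  ]
}}

```text
clock: 12.1
tcp_pos: [0.4341, 0.0247, -0.021]
tool_rot: [[-0.422, 0.906, 0.002], [0.906, 0.422, 0.0], [-0.001, 0.002, -1.0]]
force: [-0.4, 0.1, 8.6]
grip_width: 0.27
```

Call:
{"fn": "drive_tool", "kwargs": {
  "increments": [
    {"offset": [0, 0, 0], "angular": [0, 0, 0], "fingers": 0.1},
    {"offset": [0, 0, 0], "angular": [0, 0, 0], "fingers": 0.1},
    {"offset": [0, 0, -1], "angular": [0, 0, 0], "fingers": 0.1},
    {"offset": [0, 0, -3], "angular": [0, 0, 0], "fingers": 0.1},
    {"offset": [0, 0, -5], "angular": [0, 0, 0], "fingers": 0.1}
  ]
}}

```text
clock: 12.52
tcp_pos: [0.4328, 0.0247, 0.0288]
tool_rot: [[-0.422, 0.906, -0.001], [0.906, 0.422, -0.0], [0.0, -0.001, -1.0]]
force: [0.3, -0.4, -1.1]
grip_width: 0.264
```

```bash
python3 -c "
from h import *
im,w,h=pins()"
```

```text
pin 606 [ 66 307  32  29] [ 0.3421 -0.0332  0.0311]
pin 1146 [309 327  34  42] [0.4317 0.0254 0.0808]
12.5667 [0.4349 0.0248 0.0333] yaw 114.99 F [2.  0.5 5.9] w 0.265 q [-1.000e-01 -1.930e+01  1.225e+02  0.000e+00  7.650e+01 -2.510e+01]
```

Call:
{"fn": "drive_tool", "kwargs": {
  "increments": [
    {"offset": [0, 0, -3], "angular": [0, 0, 7], "fingers": 0.1},
    {"offset": [0, 0, -6], "angular": [0, 0, 14], "fingers": 0.1},
    {"offset": [0, 0, -9], "angular": [0, 0, 21], "fingers": 0.1},
    {"offset": [0, 0, -12], "angular": [0, 0, 28], "fingers": 0.1},
    {"offset": [0, 0, -15], "angular": [0, 0, 35], "fingers": 0.1}
  ]
}}

```text
clock: 12.98
tcp_pos: [0.4329, 0.0247, 0.1802]
tool_rot: [[0.18, 0.984, 0.001], [0.984, -0.18, -0.0], [0.0, 0.001, -1.0]]
force: [0.2, 0.2, -0.6]
grip_width: 0.265
```

Call:
{"fn": "drive_tool", "kwargs": {
  "increments": [
    {"offset": [-0.3, 2.5, 0], "angular": [0, 0, 7], "fingers": 0.1},
    {"offset": [-0.6, 5, 0], "angular": [0, 0, 14], "fingers": 0.1},
    {"offset": [-0.9, 7.5, 0], "angular": [0, 0, 21], "fingers": 0.1},
    {"offset": [-1.2, 10, 0], "angular": [0, 0, 28], "fingers": 0.1},
    {"offset": [-1.5, 12.5, 0], "angular": [0, 0, 35], "fingers": 0.1}
  ]
}}

```text
clock: 13.4
tcp_pos: [0.5548, -0.0122, 0.1786]
tool_rot: [[0.712, 0.703, 0.001], [0.703, -0.712, -0.0], [0.0, 0.0, -1.0]]
force: [-0.5, -0.2, -1.0]
grip_width: 0.264
```

Call:
{"fn": "drive_tool", "kwargs": {
  "increments": [
    {"offset": [0, 0, 0], "angular": [0, 0, 7], "fingers": 0.1},
    {"offset": [0, 0, 0], "angular": [0, 0, 14], "fingers": 0.1},
    {"offset": [0, 0, 0], "angular": [0, 0, 21], "fingers": 0.1},
    {"offset": [0, 0, 0], "angular": [0, 0, 28], "fingers": 0.1},
    {"offset": [0, 0, 0], "angular": [0, 0, 35], "fingers": 0.1}
  ]
}}

```text
clock: 13.82
tcp_pos: [0.5537, -0.0118, 0.1786]
tool_rot: [[0.986, 0.167, 0.0], [0.167, -0.986, -0.0], [0.0, 0.0, -1.0]]
force: [-0.0, -0.0, -1.2]
grip_width: 0.263
```

Call:
{"fn": "drive_tool", "kwargs": {
  "increments": [
    {"offset": [0, 0, 2], "angular": [0, 0, 4.5], "fingers": 0.1},
    {"offset": [0, 0, 4], "angular": [0, 0, 4.5], "fingers": 0.1},
    {"offset": [0, 0, 4], "angular": [0, 0, 4.5], "fingers": 0.1},
    {"offset": [0, 0, 4], "angular": [0, 0, 4.5], "fingers": 0.1},
    {"offset": [0, 0, 4], "angular": [0, 0, 4.5], "fingers": 0.1}
  ]
}}

```text
clock: 14.23
tcp_pos: [0.5541, -0.0118, 0.1394]
tool_rot: [[0.995, 0.096, 0.001], [0.096, -0.995, -0.0], [0.001, 0.0, -1.0]]
force: [-0.3, -0.7, -0.4]
grip_width: 0.267
```

```bash
python3 -c "
from h import *
im,w,h=pins(); np.savez('/tmp/w6.npz',**im); cv2.imwrite('pics/w6.png',im['pixels'])"
```

```text
pin 311 [532 223  23  18] [ 0.5686 -0.1508  0.0456]
pin 796 [309 336  34  33] [ 0.5538 -0.0124  0.1926]
14.2833 [ 0.5543 -0.0118  0.1396] yaw 5.52 F [ 0.1 -0.5 -0.5] w 0.265 q [ -3.9  -7.1 102.3   0.   84.7  80.6]
```

Call:
{"fn": "drive_tool", "kwargs": {
  "increments": [
    {"offset": [0.1, 0, 3], "angular": [0, 0, 0], "fingers": 0.1},
    {"offset": [0.1, 0, 6], "angular": [0, 0, 0], "fingers": 0.1},
    {"offset": [0.1, 0, 9], "angular": [0, 0, 0], "fingers": 0.1},
    {"offset": [0.1, 0, 12], "angular": [0, 0, 0], "fingers": 0.1},
    {"offset": [0.1, 0, 12], "angular": [0, 0, 0], "fingers": 0.1}
  ]
}}

```text
clock: 14.7
tcp_pos: [0.5524, -0.0115, 0.0134]
tool_rot: [[0.995, 0.096, -0.006], [0.096, -0.995, 0.0], [-0.006, -0.001, -1.0]]
force: [-0.3, 0.4, -2.6]
grip_width: 0.266
```

```bash
python3 -c "
from h import *
im,w,h=pins()"
```

```text
pin 766 [310 338  32  30] [ 0.5525 -0.0122  0.0668]
14.75 [ 0.5537 -0.0116  0.0166] yaw 5.5 F [ 0.4 -0.2 -0.7] w 0.264 q [ -3.8  -1.6 109.1  -0.   72.8  80.7]
```

Call:
{"fn": "drive_tool", "kwargs": {
  "increments": [
    {"offset": [0, 0, 0], "angular": [0, 0, 0], "fingers": 0.1},
    {"offset": [0, 0, 0.8], "angular": [0, 0, 0], "fingers": 0.1},
    {"offset": [0, 0, 1.6], "angular": [0, 0, 0], "fingers": 0.1},
    {"offset": [0, 0, 2.4], "angular": [0, 0, 0], "fingers": 0.1},
    {"offset": [0, 0, 2.6], "angular": [0, 0, 0], "fingers": 0.1}
  ]
}}

```text
clock: 15.17
tcp_pos: [0.5556, -0.0118, -0.0065]
tool_rot: [[0.995, 0.095, 0.002], [0.095, -0.995, -0.0], [0.002, 0.0, -1.0]]
force: [-20.8, 0.0, 46.7]
grip_width: 0.262
```

Call:
{"fn": "drive_tool", "kwargs": {
  "increments": [
    {"offset": [0, 0, 0], "angular": [0, 0, 0], "fingers": 0.1},
    {"offset": [0, 0, 0], "angular": [0, 0, 0], "fingers": 0.1},
    {"offset": [0, 0, 0], "angular": [0, 0, 0], "fingers": 0.1},
    {"offset": [0, 0, 0], "angular": [0, 0, 0], "fingers": 0.1},
    {"offset": [0, 0, 0], "angular": [0, 0, 0], "fingers": 0.1}
  ]
}}

```text
clock: 15.58
tcp_pos: [0.5556, -0.0118, -0.0065]
tool_rot: [[0.995, 0.096, 0.002], [0.096, -0.995, -0.0], [0.002, 0.0, -1.0]]
force: [-7.1, -0.1, 19.2]
grip_width: 0.266
```

```bash
python3 -c "
from h import *
im,w,h=pins()"
```

```text
pin 772 [309 339  33  30] [ 0.5553 -0.0124  0.0475]
15.6333 [ 0.5555 -0.0118 -0.0065] yaw 5.48 F [-7.1 -0.1 18.9] w 0.262 q [ -3.8  -0.2 110.   -0.   70.1  80.7]
```

Call:
{"fn": "drive_tool", "kwargs": {
  "increments": [
    {"offset": [0, 0, -0.1], "angular": [0, 0, 0], "fingers": 0.1},
    {"offset": [0, 0, -0.1], "angular": [0, 0, 0], "fingers": 0.6},
    {"offset": [0, 0, -0.1], "angular": [0, 0, 0], "fingers": 0.6},
    {"offset": [0, 0, -0.1], "angular": [0, 0, 0], "fingers": 0.6},
    {"offset": [0, 0, -0.1], "angular": [0, 0, 0], "fingers": 0.6}
  ]
}}

```text
clock: 16.05
tcp_pos: [0.5546, -0.0117, -0.0075]
tool_rot: [[0.995, 0.096, -0.0], [0.096, -0.995, 0.0], [-0.0, -0.0, -1.0]]
force: [-0.3, -0.3, 0.2]
grip_width: 0.6
```

Call:
{"fn": "drive_tool", "kwargs": {
  "increments": [
    {"offset": [0, 0, -2], "angular": [0, 0, 0], "fingers": 0.6},
    {"offset": [0, 0, -5], "angular": [0, 0, 0], "fingers": 0.6},
    {"offset": [0, 0, -9], "angular": [0, 0, 0], "fingers": 0.6},
    {"offset": [0, 0, -13], "angular": [0, 0, 0], "fingers": 0.6},
    {"offset": [0, 0, -17], "angular": [0, 0, 0], "fingers": 0.6}
  ]
}}

```text
clock: 16.47
tcp_pos: [0.5543, -0.0116, 0.1644]
tool_rot: [[0.995, 0.096, -0.001], [0.096, -0.995, 0.0], [-0.0, -0.0, -1.0]]
force: [0.2, -0.1, -0.6]
grip_width: 0.597
```

Call:
{"fn": "drive_tool", "kwargs": {
  "increments": [
    {"offset": [0, 0, 0], "angular": [0, 0, 0], "fingers": 0.6},
    {"offset": [0, 0, 0], "angular": [0, 0, 0], "fingers": 0.6},
    {"offset": [0, 0, 0], "angular": [0, 0, 0], "fingers": 0.6},
    {"offset": [0, 0, 0], "angular": [0, 0, 0], "fingers": 0.6},
    {"offset": [0, 0, 0], "angular": [0, 0, 0], "fingers": 0.6}
  ]
}}

```text
clock: 16.88
tcp_pos: [0.5542, -0.0116, 0.1613]
tool_rot: [[0.995, 0.096, -0.002], [0.096, -0.995, 0.0], [-0.002, -0.0, -1.0]]
force: [-0.4, 0.2, 0.8]
grip_width: 0.601
```

Run:
```python
from h import *
im,w,h=pins(); rects(w,(.5552,-.0121),.015);print("R"); rects(w,(.5686,-.1515),.015); cv2.imwrite("pics/w7.png",im["pixels"])
red=((h[...,0]<8)|(h[...,0]>172))&(h[...,1]>140)&(w[...,2]>.045)&(w[...,2]<.1)
for p,n,b in blobs(red,w,20): print("red",n,b,np.round(np.nanmean(p,0),4),np.round(np.nanmean(p[p[:,2]>.07],0),4))
```

```text
pin 198 [318 216  16  16] [ 0.555  -0.0124  0.0469]
pin 251 [518 216  21  16] [ 0.5685 -0.1508  0.046 ]
pin 137 [498 460  15  15] [ 0.3509 -0.187   0.0314]
16.9333 [ 0.5543 -0.0116  0.1614] yaw 5.49 F [0.2 0.3 0.2] w 0.6 q [ -3.8  -7.6 100.6   0.   87.   80.7]
tag 6493 [246 111 189  86] ((600.0287475585938, -18.001060485839844), (59.53218078613281, 131.3987579345703), 5.164995193481445)
tag 4869 [291 130  71 105] ((578.5928955078125, -10.28866195678711), (75.86994934082031, 49.98597717285156), 5.522704601287842)
tag 4711 [252 238 204  24] ((530.5618896484375, -35.84068298339844), (18.818445205688477, 153.54977416992188), 5.630261421203613)
body 984 [309 203  35  35] ((555.0277709960938, -12.499248504638672), (24.049287796020508, 24.05234718322754), 5.348349571228027)
R
tag 6718 [418 111 189  86] ((611.5162963867188, -137.30557250976562), (59.52532196044922, 130.774169921875), 5.841794013977051)
tag 5061 [482 130  78 105] ((591.947998046875, -148.99661254882812), (75.91297149658203, 51.08221435546875), 5.510356426239014)
tag 4690 [381 238 203  24] ((539.8593139648438, -132.81939697265625), (18.785003662109375, 153.80545043945312), 5.461948871612549)
body 1051 [503 203  40  35] ((568.4877319335938, -151.07456970214844), (24.373491287231445, 24.60443878173828), 6.544565677642822)
red 1390 [ 0 85 52 32] [0.6165 0.1726 0.0662] [0.6164 0.1745 0.0744]
```

View pics/w7.png

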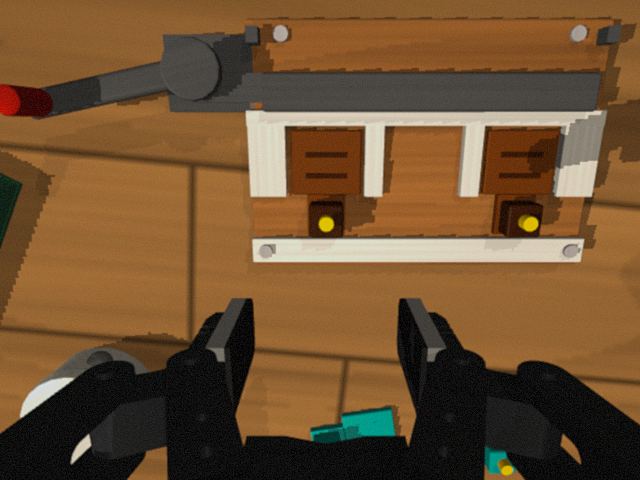

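Both tags are seated: their fitted origins lie within 1 mm of the pockets, pins about 47 mm high. The lever is open, with the handle at (10,100) and the pivot at (190,68). Now to the handle.

Call:
{"fn": "drive_tool", "kwargs": {
  "increments": [
    {"offset": [1.6, -3.6, 0], "angular": [0, 0, 7], "fingers": 0.6},
    {"offset": [3.2, -7.2, 0], "angular": [0, 0, 14], "fingers": 0.6},
    {"offset": [4.8, -10.8, 0], "angular": [0, 0, 21], "fingers": 0.6},
    {"offset": [6.4, -14.4, 0], "angular": [0, 0, 28], "fingers": 0.6},
    {"offset": [8, -18, 0], "angular": [0, 0, 35], "fingers": 0.6}
  ]
}}

```text
clock: 17.35
tcp_pos: [0.6173, 0.1771, 0.162]
tool_rot: [[0.868, -0.496, -0.001], [-0.496, -0.868, -0.0], [-0.001, 0.001, -1.0]]
force: [0.7, -1.9, 0.9]
grip_width: 0.601
```

Call:
{"fn": "drive_tool", "kwargs": {
  "increments": [
    {"offset": [0, 0, 1], "angular": [0, 0, 5], "fingers": 0.6},
    {"offset": [0, 0, 2], "angular": [0, 0, 10], "fingers": 0.6},
    {"offset": [0, 0, 2], "angular": [0, 0, 10], "fingers": 0.6},
    {"offset": [0, 0, 2], "angular": [0, 0, 10], "fingers": 0.6},
    {"offset": [0, 0, 2], "angular": [0, 0, 10], "fingers": 0.6}
  ]
}}

```text
clock: 17.77
tcp_pos: [0.6172, 0.1749, 0.1431]
tool_rot: [[0.775, -0.632, -0.0], [-0.632, -0.775, 0.0], [-0.0, 0.0, -1.0]]
force: [-0.4, -0.6, 0.4]
grip_width: 0.602
```

Run:
```python
from h import *
im,w,h=pins(); z=w[...,2]; np.savez("/tmp/w8.npz",**im)
red=((h[...,0]<8)|(h[...,0]>172))&(h[...,1]>140)&(z>.045)&(z<.1)
for p,n,b in blobs(red,w,20):
    t=p[p[:,2]>.071]; print("red",n,b,cv2.minAreaRect(np.float32(t[:,:2])*1000),np.median(t[:,2]))
hs=(z>.03)&(z<.06)&(h[...,1]<80)&(h[...,2]<110)&(np.hypot(w[...,0]-.62,w[...,1]-.08)<.06)
for p,n,b in blobs(hs,w,100): print("piv",n,b,np.round(np.percentile(p[:,2],[10,50,90,99]),4),np.round(p.mean(0),4))
top=hs&(z>np.nanpercentile(z[hs],90)-.002) if hs.any() else hs
print(cv2.minEnclosingCircle(np.float32(w[top][:,:2])*1000) if top.any() else 0)
cv2.imwrite("pics/w8.png",im["pixels"])
```

```text
pin 334 [615 111  25  18] [ 0.5552 -0.0114  0.0462]
17.8167 [0.6174 0.1748 0.1434] yaw -39.26 F [-0.3 -0.5  0.2] w 0.602 q [ 13.5   3.8  91.3   0.   84.9 142.8]
red 923 [306 223  30  40] ((616.8433227539062, 177.95489501953125), (16.783414840698242, 16.864614486694336), 28.249645233154297) 0.07487717846319895
piv 7326 [350  38 160 157] [0.0312 0.0433 0.0455 0.0465] [0.6408 0.0793 0.0403]
((637.9348754882812, 102.27999114990234), 39.64005661010742)
```

View pics/w8.png

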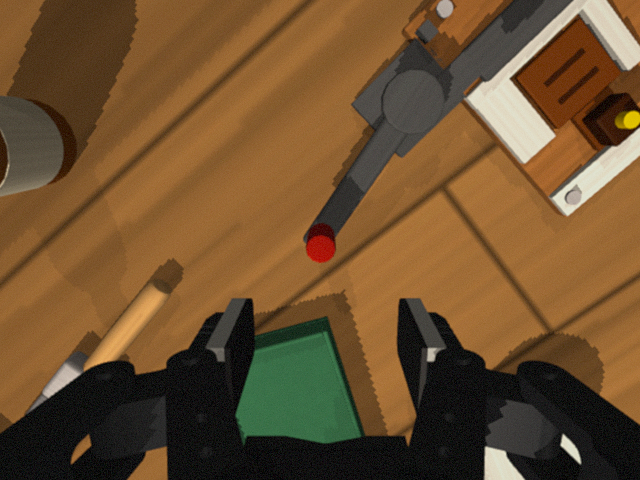

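Call:
{"fn": "drive_tool", "kwargs": {
  "increments": [
    {"offset": [-0.25, -0.2, 3], "angular": [0, 0, 0], "fingers": 0.6},
    {"offset": [-0.25, -0.2, 6], "angular": [0, 0, 0], "fingers": 0.6},
    {"offset": [-0.25, -0.2, 9], "angular": [0, 0, 0], "fingers": 0.6},
    {"offset": [-0.25, -0.2, 11.5], "angular": [0, 0, 0], "fingers": 0.6},
    {"offset": [-0.25, -0.2, 12.5], "angular": [0, 0, 0], "fingers": 0.6}
  ]
}}

```text
clock: 18.23
tcp_pos: [0.6152, 0.1775, 0.0147]
tool_rot: [[0.774, -0.634, -0.003], [-0.634, -0.774, -0.001], [-0.002, 0.003, -1.0]]
force: [0.1, -0.2, -0.6]
grip_width: 0.597
```

Call:
{"fn": "drive_tool", "kwargs": {
  "increments": [
    {"offset": [0, 0, 0], "angular": [0, 0, 0], "fingers": 0.5},
    {"offset": [0, 0, 0], "angular": [0, 0, 0], "fingers": 0.3},
    {"offset": [0, 0, 0], "angular": [0, 0, 0], "fingers": 0.1},
    {"offset": [0, 0, 0], "angular": [0, 0, 0], "fingers": 0.1},
    {"offset": [0, 0, 0], "angular": [0, 0, 0], "fingers": 0.1}
  ]
}}

```text
clock: 18.65
tcp_pos: [0.6177, 0.1785, 0.0203]
tool_rot: [[0.773, -0.634, 0.003], [-0.634, -0.773, 0.001], [0.002, -0.003, -1.0]]
force: [-0.1, -0.3, 8.5]
grip_width: 0.19
```

Run:
```python
from h import *
w=world(np.load("/tmp/w8.npz")); piv=np.nanmean(w[91:112,403:424].reshape(-1,3),0); print("piv",piv)
P=piv[:2]; hd=np.array([.6168,.178]); d=hd-P; print(np.linalg.norm(d),np.degrees(np.arctan2(d[1],d[0])))
P=hd-d/np.linalg.norm(d)*.1; a0=np.arctan2(d[1],d[0])
s=manip.read_state(); R=s["tool_rot"]; print(s["tcp_pos"],s["grip_width"],s["force"])
aend=np.radians(95.5)+1.5
for a in np.linspace(a0,aend,16)[1:]:
    q=P+.1*np.array([np.cos(a),np.sin(a)])-hd; print(np.round(R.T[:2,:2]@q*100,2),end=" ")
```

```text
piv [0.64607129 0.08244183 0.04503082]
0.0999408471852705 107.03082377462512
[0.6177064  0.17847784 0.02027485] 0.19038228107909166 [-0.05407518 -0.31707478  8.50599636]
[-0.45  0.74] [-0.83  1.52] [-1.14  2.32] [-1.38  3.16] [-1.55  4.  ] [-1.65  4.87] [-1.67  5.73] [-1.61  6.59] [-1.49  7.45] [-1.28  8.29] [-1.01  9.11] [-0.66  9.91] [-0.25 10.67] [ 0.22 11.39] [ 0.76 12.07]
```

Call:
{"fn": "drive_tool", "kwargs": {
  "increments": [
    {"offset": [-0.45, 0.74, 0], "angular": [0, 0, 0], "fingers": 0.1},
    {"offset": [-0.83, 1.52, 0], "angular": [0, 0, 0], "fingers": 0.1},
    {"offset": [-1.14, 2.32, 0], "angular": [0, 0, 0], "fingers": 0.1},
    {"offset": [-1.38, 3.16, 0], "angular": [0, 0, 0], "fingers": 0.1},
    {"offset": [-1.55, 4, 0], "angular": [0, 0, 0], "fingers": 0.1}
  ]
}}

```text
clock: 19.07
tcp_pos: [0.5793, 0.1594, 0.0202]
tool_rot: [[0.774, -0.633, 0.002], [-0.633, -0.774, 0.004], [-0.001, -0.005, -1.0]]
force: [-10.2, 14.2, 10.1]
grip_width: 0.19
```

Call:
{"fn": "drive_tool", "kwargs": {
  "increments": [
    {"offset": [-0.1, 0.87, 0], "angular": [0, 0, 0], "fingers": 0.1},
    {"offset": [-0.12, 1.73, 0], "angular": [0, 0, 0], "fingers": 0.1},
    {"offset": [-0.06, 2.59, 0], "angular": [0, 0, 0], "fingers": 0.1},
    {"offset": [0.06, 3.45, 0], "angular": [0, 0, 0], "fingers": 0.1},
    {"offset": [0.27, 4.29, 0], "angular": [0, 0, 0], "fingers": 0.1}
  ]
}}

```text
clock: 19.48
tcp_pos: [0.555, 0.1229, 0.02]
tool_rot: [[0.774, -0.634, 0.004], [-0.634, -0.774, 0.001], [0.002, -0.003, -1.0]]
force: [0.9, 7.6, 4.7]
grip_width: 0.192
```

```bash
python3 -c "
from h import *
im,w,h=pins();s=manip.read_state();d=s['tcp_pos'][:2]-np.array([.6461,.0824]);print(np.hypot(*d),np.degrees(np.arctan2(d[1],d[0]))-95.5)"
```

```text
19.5333 [0.5545 0.1218 0.02  ] yaw -39.34 F [-4.   2.8  8.4] w 0.191 q [  9.8  -0.4 107.4   0.   72.7 139.1]
0.09969283807994848 61.18998375166305
```

Call:
{"fn": "drive_tool", "kwargs": {
  "increments": [
    {"offset": [0.27, 0.82, 0], "angular": [0, 0, 0], "fingers": 0.1},
    {"offset": [0.62, 1.62, 0], "angular": [0, 0, 0], "fingers": 0.1},
    {"offset": [1.03, 2.38, 0], "angular": [0, 0, 0], "fingers": 0.1},
    {"offset": [1.5, 3.1, 0], "angular": [0, 0, 0], "fingers": 0.1},
    {"offset": [2.04, 3.78, 0], "angular": [0, 0, 0], "fingers": 0.1}
  ]
}}

```text
clock: 19.95
tcp_pos: [0.5466, 0.0805, 0.0198]
tool_rot: [[0.773, -0.634, 0.003], [-0.634, -0.773, 0.001], [0.001, -0.003, -1.0]]
force: [2.6, 6.7, 9.1]
grip_width: 0.187
```

Call:
{"fn": "drive_tool", "kwargs": {
  "increments": [
    {"offset": [0.1, 0.1, 0], "angular": [0, 0, 0], "fingers": 0.1},
    {"offset": [0.1, 0.1, 0], "angular": [0, 0, 0], "fingers": 0.1},
    {"offset": [0.1, 0.1, 0], "angular": [0, 0, 0], "fingers": 0.1},
    {"offset": [0.1, 0.1, 0], "angular": [0, 0, 0], "fingers": 0.1},
    {"offset": [0.1, 0.1, 0], "angular": [0, 0, 0], "fingers": 0.1}
  ]
}}

```text
clock: 20.37
tcp_pos: [0.5466, 0.0804, 0.0198]
tool_rot: [[0.773, -0.634, 0.002], [-0.634, -0.773, 0.003], [-0.0, -0.004, -1.0]]
force: [-5.2, 15.1, 10.4]
grip_width: 0.192
```

```bash
python3 -c "
from h import *
im,w,h=pins();s=manip.read_state();d=s['tcp_pos'][:2]-np.array([.6461,.0824]);print(np.hypot(*d),np.degrees(np.arctan2(d[1],d[0]))-95.5)"
```

```text
pin 832 [510 117  34  33] [ 0.5551 -0.0124  0.0473]
20.4167 [0.5466 0.0804 0.0198] yaw -39.33 F [-4.3 14.7  8.7] w 0.188 q [  5.6  -2.2 109.3   0.2  72.8 134.9]
0.0994765990873136 -274.3699626772085
```

Call:
{"fn": "drive_tool", "kwargs": {
  "increments": [
    {"offset": [0, 0, 0], "angular": [0, 0, 0], "fingers": 0.5},
    {"offset": [0, 0, 0], "angular": [0, 0, 0], "fingers": 0.5},
    {"offset": [0, 0, 0], "angular": [0, 0, 0], "fingers": 0.5},
    {"offset": [0, 0, -2], "angular": [0, 0, 0], "fingers": 0.5},
    {"offset": [0, 0, -5], "angular": [0, 0, 0], "fingers": 0.5}
  ]
}}

```text
clock: 20.83
tcp_pos: [0.5444, 0.0784, 0.0658]
tool_rot: [[0.773, -0.635, -0.005], [-0.635, -0.773, -0.001], [-0.003, 0.004, -1.0]]
force: [0.2, 0.1, 0.2]
grip_width: 0.5
```

Call:
{"fn": "drive_tool", "kwargs": {
  "increments": [
    {"offset": [0, 0, -3], "angular": [0, 0, 0], "fingers": 0.3},
    {"offset": [0, 0, -6], "angular": [0, 0, 0], "fingers": 0},
    {"offset": [2.2, 2.2, -7], "angular": [0, 0, 0], "fingers": 0},
    {"offset": [4.4, 4.4, -7], "angular": [0, 0, 0], "fingers": 0},
    {"offset": [6.5, 6.6, -7], "angular": [0, 0, 0], "fingers": 0}
  ]
}}

```text
clock: 21.25
tcp_pos: [0.5548, -0.0147, 0.1393]
tool_rot: [[0.774, -0.634, 0.002], [-0.634, -0.774, -0.0], [0.002, -0.001, -1.0]]
force: [0.9, 0.6, -0.6]
grip_width: -0.0
```

Call:
{"fn": "drive_tool", "kwargs": {
  "increments": [
    {"offset": [0, 0, 0], "angular": [0, 0, 0], "fingers": 0},
    {"offset": [0, 0, 0], "angular": [0, 0, 0], "fingers": 0},
    {"offset": [0, 0, 0], "angular": [0, 0, 0], "fingers": 0},
    {"offset": [0, 0, 0], "angular": [0, 0, 0], "fingers": 0},
    {"offset": [0, 0, 0], "angular": [0, 0, 0], "fingers": 0}
  ]
}}

```text
clock: 21.67
tcp_pos: [0.5543, -0.0128, 0.1378]
tool_rot: [[0.774, -0.634, -0.0], [-0.634, -0.774, 0.0], [-0.0, -0.0, -1.0]]
force: [0.5, 0.8, -1.2]
grip_width: 0.002
```

Run:
```python
from h import *
im,w,h=pins(); z=w[...,2]; cv2.imwrite("pics/w9.png",im["pixels"]); print(need([.555,-.0124,.02]))
red=((h[...,0]<8)|(h[...,0]>172))&(h[...,1]>140)&(z>.045)&(z<.1)
for p,n,b in blobs(red,w,20):
    t=p[p[:,2]>.071]; print("red",n,b,cv2.minAreaRect(np.float32(t[:,:2])*1000))
g=(h[...,1]<60)&(h[...,2]>70)&(z>.1)&(z<.25)&(np.hypot(w[...,0]-.555,w[...,1]+.012)<.06)
if g.any(): print("tips", np.round(np.percentile(z[g],[0,1,5,20]),4), np.round(w[g][z[g]<np.percentile(z[g],5)].mean(0),4))
```

```text
pin 356 [484  57  23  21] [ 0.5685 -0.151   0.0463]
pin 231 [315 226  17  17] [ 0.5548 -0.0124  0.0466]
21.7167 [ 0.5543 -0.0128  0.1378] yaw -39.32 F [-0.4  0.1 -0.4] w -0.003 q [ -4.   -7.  102.4   0.   84.7 125.4]
[ 0.03171989 -0.07515477 11.77511869]
red 977 [203 316  37  41] ((547.8574829101562, 77.91130065917969), (17.185710906982422, 12.922922134399414), 57.158592224121094)
tips [0.1699 0.1707 0.173  0.1806] [ 0.5626 -0.0191  0.1717]
```

View pics/w9.png

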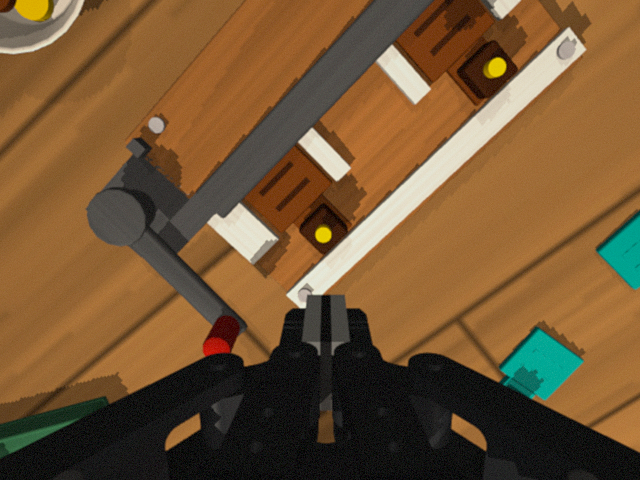

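The lever is fully over, the bar covers the panel ends, and both pins are still proud. The shut fingertips are 32 mm above the TCP. Now I press pin L.

Call:
{"fn": "drive_tool", "kwargs": {
  "increments": [
    {"offset": [0, -0.1, 3], "angular": [0, 0, 0], "fingers": 0},
    {"offset": [0, -0.1, 6], "angular": [0, 0, 0], "fingers": 0},
    {"offset": [0, -0.1, 9], "angular": [0, 0, 0], "fingers": 0},
    {"offset": [0, -0.1, 10.5], "angular": [0, 0, 0], "fingers": 0},
    {"offset": [0, -0.1, 11], "angular": [0, 0, 0], "fingers": 0}
  ]
}}

```text
clock: 22.13
tcp_pos: [0.5534, -0.0121, 0.0247]
tool_rot: [[0.774, -0.634, -0.004], [-0.634, -0.774, 0.0], [-0.003, 0.002, -1.0]]
force: [0.4, 0.2, 0.1]
grip_width: 0.003
```

Call:
{"fn": "drive_tool", "kwargs": {
  "increments": [
    {"offset": [0, 0, 0.4], "angular": [0, 0, 0], "fingers": 0},
    {"offset": [0, 0, 0.8], "angular": [0, 0, 0], "fingers": 0},
    {"offset": [0, 0, 1.2], "angular": [0, 0, 0], "fingers": 0},
    {"offset": [0, 0, 1.6], "angular": [0, 0, 0], "fingers": 0},
    {"offset": [0, 0, 1.8], "angular": [0, 0, 0], "fingers": 0}
  ]
}}

```text
clock: 22.55
tcp_pos: [0.5559, -0.0126, 0.0114]
tool_rot: [[0.773, -0.634, 0.002], [-0.634, -0.773, 0.0], [0.002, -0.002, -1.0]]
force: [-13.3, 2.9, 39.5]
grip_width: 0.004
```

Call:
{"fn": "drive_tool", "kwargs": {
  "increments": [
    {"offset": [0, 0, 0.1], "angular": [0, 0, 0], "fingers": 0},
    {"offset": [0, 0, 0.2], "angular": [0, 0, 0], "fingers": 0},
    {"offset": [0, 0, 0.2], "angular": [0, 0, 0], "fingers": 0},
    {"offset": [0, 0, 0.2], "angular": [0, 0, 0], "fingers": 0},
    {"offset": [0, 0, 0.2], "angular": [0, 0, 0], "fingers": 0}
  ]
}}

```text
clock: 22.97
tcp_pos: [0.556, -0.0126, 0.0114]
tool_rot: [[0.773, -0.634, 0.003], [-0.634, -0.773, 0.0], [0.002, -0.002, -1.0]]
force: [-15.4, 2.4, 28.8]
grip_width: -0.003
```

Call:
{"fn": "drive_tool", "kwargs": {
  "increments": [
    {"offset": [0, 0, -1], "angular": [0, 0, 0], "fingers": 0},
    {"offset": [0, 0, -4], "angular": [0, 0, 0], "fingers": 0},
    {"offset": [0, 0, -8], "angular": [0, 0, 0], "fingers": 0},
    {"offset": [2.5, 2.5, -10], "angular": [0, 0, 0], "fingers": 0},
    {"offset": [5, 5, -10], "angular": [0, 0, 0], "fingers": 0}
  ]
}}

```text
clock: 23.38
tcp_pos: [0.5645, -0.0833, 0.1149]
tool_rot: [[0.775, -0.632, 0.009], [-0.632, -0.775, -0.002], [0.008, -0.004, -1.0]]
force: [0.6, 0.8, 0.5]
grip_width: -0.003
```

Call:
{"fn": "drive_tool", "kwargs": {
  "increments": [
    {"offset": [2.5, 2.5, 0], "angular": [0, 0, 0], "fingers": 0},
    {"offset": [4.8, 4.9, 0], "angular": [0, 0, 0], "fingers": 0},
    {"offset": [4.8, 4.9, 0], "angular": [0, 0, 0], "fingers": 0},
    {"offset": [4.8, 4.9, 0], "angular": [0, 0, 0], "fingers": 0},
    {"offset": [4.8, 4.9, 0], "angular": [0, 0, 0], "fingers": 0}
  ]
}}

```text
clock: 23.8
tcp_pos: [0.5681, -0.1513, 0.1084]
tool_rot: [[0.773, -0.635, 0.001], [-0.635, -0.773, 0.0], [0.001, -0.001, -1.0]]
force: [0.7, -0.3, -0.5]
grip_width: -0.001
```

Run:
```python
from h import *
im,w,h=pins(); print(need([.5685,-.1512,.025])); rects(w,(.555,-.012),.015); print("R"); rects(w,(.5685,-.1512),.015)
```

```text
pin 277 [315 239  19  18] [ 0.5683 -0.1515  0.0468]
23.85 [ 0.5681 -0.1508  0.1083] yaw -39.36 F [-0.6 -0.7  0. ] w -0.001 q [-17.4  -1.8 100.3   0.   81.5 112. ]
[0.05465922 0.00856905 8.32942633]
tag 5169 [ 99 284 104  98] ((581.388916015625, -20.222000122070312), (51.644775390625, 70.43611145019531), 5.405405044555664)
tag 1214 [238 297  66  69] ((535.62109375, -81.9881362915039), (17.133249282836914, 60.98204040527344), 5.608326435089111)
tag 1889 [ 60 352  78  54] ((587.0723266601562, 32.69091796875), (43.10781478881836, 28.646360397338867), 5.538620948791504)
tag 513 [165 414  35  37] ((521.1561279296875, 19.70396614074707), (10.563007354736328, 39.59229278564453), 5.7630438804626465)
body 153 [152 363  28  20] ((566.78173828125, -14.94194507598877), (20.22950553894043, 5.751224517822266), 77.28414916992188)
R
tag 3741 [284  80  87 108] ((616.961669921875, -188.1315460205078), (60.15150451660156, 26.187774658203125), 4.945483684539795)
tag 5263 [237 148 119  97] ((587.0372314453125, -149.63768005371094), (65.26180267333984, 50.1276741027832), 5.500334739685059)
tag 4955 [240 195 188 169] ((539.63720703125, -132.20205688476562), (18.875072479248047, 152.94479370117188), 5.533569812774658)
tag 1282 [218 211  58  54] ((597.7608642578125, -113.05970001220703), (36.6086540222168, 13.882611274719238), 5.515121936798096)
body 1415 [297 215  55  54] ((568.5557861328125, -151.65794372558594), (23.999614715576172, 24.37416648864746), 5.1692633628845215)
```

Call:
{"fn": "drive_tool", "kwargs": {
  "increments": [
    {"offset": [0, 0, 3], "angular": [0, 0, 0], "fingers": 0},
    {"offset": [0, 0, 6], "angular": [0, 0, 0], "fingers": 0},
    {"offset": [0, 0, 8], "angular": [0, 0, 0], "fingers": 0},
    {"offset": [0, 0, 8], "angular": [0, 0, 0], "fingers": 0},
    {"offset": [0, 0, 8], "angular": [0, 0, 0], "fingers": 0}
  ]
}}

```text
clock: 24.27
tcp_pos: [0.5677, -0.1504, 0.0278]
tool_rot: [[0.774, -0.633, -0.001], [-0.633, -0.774, 0.0], [-0.001, 0.0, -1.0]]
force: [0.1, -0.8, 0.2]
grip_width: 0.003
```

Call:
{"fn": "drive_tool", "kwargs": {
  "increments": [
    {"offset": [0, 0, 0.4], "angular": [0, 0, 0], "fingers": 0},
    {"offset": [0, 0, 0.8], "angular": [0, 0, 0], "fingers": 0},
    {"offset": [0, 0, 1.2], "angular": [0, 0, 0], "fingers": 0},
    {"offset": [0, 0, 1.6], "angular": [0, 0, 0], "fingers": 0},
    {"offset": [0, 0, 1.9], "angular": [0, 0, 0], "fingers": 0}
  ]
}}

```text
clock: 24.68
tcp_pos: [0.5691, -0.1515, 0.0113]
tool_rot: [[0.773, -0.634, 0.003], [-0.634, -0.773, -0.0], [0.002, -0.001, -1.0]]
force: [-25.7, 10.0, 56.9]
grip_width: -0.002
```

Call:
{"fn": "drive_tool", "kwargs": {
  "increments": [
    {"offset": [0, 0, 0.2], "angular": [0, 0, 0], "fingers": 0},
    {"offset": [0, 0, 0.3], "angular": [0, 0, 0], "fingers": 0},
    {"offset": [0, 0, 0.3], "angular": [0, 0, 0], "fingers": 0},
    {"offset": [0, 0, 0.3], "angular": [0, 0, 0], "fingers": 0},
    {"offset": [0, 0, 0.3], "angular": [0, 0, 0], "fingers": 0}
  ]
}}

```text
clock: 25.1
tcp_pos: [0.5691, -0.1515, 0.0113]
tool_rot: [[0.773, -0.634, 0.003], [-0.634, -0.773, -0.001], [0.003, -0.001, -1.0]]
force: [-25.9, 10.3, 54.0]
grip_width: 0.0
```

Call:
{"fn": "drive_tool", "kwargs": {
  "increments": [
    {"offset": [0, 0, -2], "angular": [0, 0, 0], "fingers": 0},
    {"offset": [0, 0, -6], "angular": [0, 0, 0], "fingers": 0},
    {"offset": [0, 0, -10], "angular": [0, 0, 0], "fingers": 0},
    {"offset": [0, -3, -12], "angular": [0, 0, 0], "fingers": 0},
    {"offset": [-2, -6, -12], "angular": [0, 0, 0], "fingers": 0}
  ]
}}

```text
clock: 25.52
tcp_pos: [0.5939, -0.094, 0.1324]
tool_rot: [[0.771, -0.637, 0.009], [-0.637, -0.771, -0.002], [0.008, -0.004, -1.0]]
force: [2.0, 0.7, 0.1]
grip_width: 0.001
```

Call:
{"fn": "drive_tool", "kwargs": {
  "increments": [
    {"offset": [-3, -1, 0], "angular": [0, 0, 0], "fingers": 0},
    {"offset": [-5, -2, 0], "angular": [0, 0, 0], "fingers": 0},
    {"offset": [-5, -2, 0], "angular": [0, 0, 0], "fingers": 0},
    {"offset": [-5, -2, 0], "angular": [0, 0, 0], "fingers": 0},
    {"offset": [-5, -2, 0], "angular": [0, 0, 0], "fingers": 0}
  ]
}}

```text
clock: 25.93
tcp_pos: [0.5649, -0.0455, 0.1263]
tool_rot: [[0.773, -0.634, 0.001], [-0.634, -0.773, -0.0], [0.001, -0.0, -1.0]]
force: [1.1, -0.4, -0.3]
grip_width: 0.002
```

Run:
```python
from h import *
im,w,h=pins(); z=w[...,2]
for n,c in (("L",(.555,-.0123)),("R",(.5684,-.1512))):
    d=np.hypot(w[...,0]-c[0],w[...,1]-c[1]); print(n,"pin z",np.nanmedian(z[d<.003]),"body z",np.nanmedian(z[(d<.011)&(d>.007)&(z>.03)])); rects(w,c,.015)
cv2.imwrite("pics/w10.png",im["pixels"])
```

```text
25.9833 [ 0.5649 -0.0458  0.1261] yaw -39.4 F [ 0.6 -0.2  0.1] w 0.003 q [ -7.2  -5.1 101.7  -0.   83.4 122.2]
L pin z 0.03967319141399934 body z 0.03950063299517066
tag 1148 [269 175  54  53] ((591.1268920898438, -43.39579391479492), (35.940216064453125, 13.343372344970703), 5.481464862823486)
tag 3834 [293 187 141 121] ((532.1200561523438, -53.13485336303711), (18.812612533569336, 119.99628448486328), 5.50848388671875)
tag 4329 [216 192 109  86] ((573.3607177734375, -10.942367553710938), (65.49833679199219, 50.251625061035156), 5.533714294433594)
tag 2109 [178 248  74  61] ((586.896484375, 32.96581268310547), (43.08918380737305, 26.8614559173584), 5.147824287414551)
tag 392 [260 316  25  34] ((527.401123046875, 28.430877685546875), (12.482386589050293, 25.60177993774414), 5.0393548011779785)
body 1371 [270 253  50  49] ((554.87451171875, -12.595699310302734), (24.478723526000977, 24.408037185668945), 5.302715301513672)
R pin z 0.03942106668353911 body z 0.03953828027353547
tag 2951 [432   0  76  69] ((605.175048828125, -189.02420043945312), (36.29472732543945, 26.76079559326172), 5.690175533294678)
tag 5686 [367  26  99 127] ((587.1505737304688, -149.77479553222656), (64.98925018310547, 50.24953079223633), 6.146812438964844)
tag 6915 [357  76 202 185] ((539.85595703125, -132.3253173828125), (18.832660675048828, 153.2884979248047), 5.5950517654418945)
tag 1296 [347  94  55  58] ((597.8745727539062, -112.98011016845703), (36.357994079589844, 13.100132942199707), 5.5572967529296875)
body 1839 [431  91  58  58] ((568.4910888671875, -151.38514709472656), (24.42302131652832, 24.217620849609375), 5.555606842041016)
```

Both pins are flush (pin top equals body top at 39.5 mm), with the tags still seated and locked. Now I open the lever.

Call:
{"fn": "drive_tool", "kwargs": {
  "increments": [
    {"offset": [-2.4, -2.2, 0], "angular": [0, 0, 0], "fingers": 0.6},
    {"offset": [-4.8, -4.4, 0], "angular": [0, 0, 0], "fingers": 0.6},
    {"offset": [-7.2, -6.6, 0], "angular": [0, 0, 0], "fingers": 0.6},
    {"offset": [-9.4, -8.6, 0], "angular": [0, 0, 0], "fingers": 0.6},
    {"offset": [-9.4, -8.6, 0], "angular": [0, 0, 0], "fingers": 0.6}
  ]
}}

```text
clock: 26.4
tcp_pos: [0.5462, 0.0839, 0.1258]
tool_rot: [[0.774, -0.633, -0.0], [-0.633, -0.774, 0.001], [-0.001, -0.001, -1.0]]
force: [-0.4, -0.5, 0.0]
grip_width: 0.604
```

Call:
{"fn": "drive_tool", "kwargs": {
  "increments": [
    {"offset": [0, 0, 0], "angular": [0, 0, 0], "fingers": 0.6},
    {"offset": [0, 0, 1], "angular": [0, 0, 0], "fingers": 0.6},
    {"offset": [0, 0, 2], "angular": [0, 0, 0], "fingers": 0.6},
    {"offset": [0, 0, 2], "angular": [0, 0, 0], "fingers": 0.6},
    {"offset": [0, 0, 2], "angular": [0, 0, 0], "fingers": 0.6}
  ]
}}

```text
clock: 26.82
tcp_pos: [0.5461, 0.08, 0.1045]
tool_rot: [[0.772, -0.635, -0.002], [-0.635, -0.772, -0.0], [-0.001, 0.001, -1.0]]
force: [-0.5, -0.7, 0.4]
grip_width: 0.602
```

Run:
```python
from h import *
im,w,h=pins(); z=w[...,2]
red=((h[...,0]<8)|(h[...,0]>172))&(h[...,1]>140)&(z>.045)&(z<.1)
for p,n,b in blobs(red,w,20):
    t=p[p[:,2]>.071]; r=cv2.minAreaRect(np.float32(t[:,:2])*1000);print("red",n,b,r); print(need([r[0][0]/1e3,r[0][1]/1e3,.0195]))
```

```text
26.8667 [0.5464 0.0802 0.1053] yaw -39.44 F [0.3 0.3 0.5] w 0.6 q [  5.7  -6.2 104.7  -0.   81.6 135.1]
red 1314 [307 235  35  48] ((546.1261596679688, 79.60414123535156), (16.610488891601562, 17.299179077148438), 42.90763854980469)
[0.02145606 0.05353242 8.57699054]
```

Call:
{"fn": "drive_tool", "kwargs": {
  "increments": [
    {"offset": [0, 0, 3], "angular": [0, 0, 0], "fingers": 0.6},
    {"offset": [0, 0, 6], "angular": [0, 0, 0], "fingers": 0.6},
    {"offset": [0, 0.05, 8.5], "angular": [0, 0, 0], "fingers": 0.6},
    {"offset": [0, 0.05, 8.5], "angular": [0, 0, 0], "fingers": 0.6},
    {"offset": [0, 0.05, 8.5], "angular": [0, 0, 0], "fingers": 0.3}
  ]
}}

```text
clock: 27.28
tcp_pos: [0.5458, 0.0802, 0.0207]
tool_rot: [[0.773, -0.635, -0.002], [-0.635, -0.773, -0.0], [-0.001, 0.001, -1.0]]
force: [0.5, -0.9, 0.8]
grip_width: 0.476
```

Call:
{"fn": "drive_tool", "kwargs": {
  "increments": [
    {"offset": [0, 0, 0], "angular": [0, 0, 0], "fingers": 0.1},
    {"offset": [0, 0, 0], "angular": [0, 0, 0], "fingers": 0.1},
    {"offset": [0, 0, 0], "angular": [0, 0, 0], "fingers": 0.1},
    {"offset": [0, 0, 0], "angular": [0, 0, 0], "fingers": 0.1},
    {"offset": [0, 0, 0], "angular": [0, 0, 0], "fingers": 0.1}
  ]
}}

```text
clock: 27.7
tcp_pos: [0.5472, 0.0805, 0.0232]
tool_rot: [[0.773, -0.634, 0.003], [-0.634, -0.773, 0.0], [0.002, -0.002, -1.0]]
force: [-3.0, -1.5, 6.0]
grip_width: 0.186
```

Run:
```python
from h import *
s=manip.read_state(); R=s["tool_rot"]; t=s["tcp_pos"][:2]; P=np.array([.6461,.0824]); print(s["tcp_pos"],s["grip_width"])
a0=np.radians(181.1); f=lambda a:P+.0997*np.array([np.cos(a),np.sin(a)])
A=np.linspace(a0,np.radians(94.5),16)
for k in (0,5,10): print([np.round(R.T[:2,:2]@(f(A[k+j])-f(A[k]))*100,2).tolist() for j in range(1,6)])
```

```text
[0.54718392 0.08054032 0.02318977] 0.18577755449373776
[[-0.61, -0.8], [-1.14, -1.65], [-1.58, -2.55], [-1.93, -3.49], [-2.18, -4.47]]
[[-0.15, -0.99], [-0.2, -2.0], [-0.15, -3.0], [-0.0, -3.99], [0.25, -4.96]]
[[0.35, -0.94], [0.78, -1.85], [1.31, -2.7], [1.92, -3.5], [2.61, -4.23]]
```

Call:
{"fn": "drive_tool", "kwargs": {
  "increments": [
    {"offset": [-0.61, -0.8, 0], "angular": [0, 0, 0], "fingers": 0.1},
    {"offset": [-1.14, -1.65, 0], "angular": [0, 0, 0], "fingers": 0.1},
    {"offset": [-1.58, -2.55, 0], "angular": [0, 0, 0], "fingers": 0.1},
    {"offset": [-1.93, -3.49, 0], "angular": [0, 0, 0], "fingers": 0.1},
    {"offset": [-2.18, -4.47, 0], "angular": [0, 0, 0], "fingers": 0.1}
  ]
}}

```text
clock: 28.12
tcp_pos: [0.557, 0.1297, 0.0228]
tool_rot: [[0.773, -0.634, -0.001], [-0.634, -0.773, 0.0], [-0.001, 0.0, -1.0]]
force: [-0.5, -5.7, 6.5]
grip_width: 0.186
```

Call:
{"fn": "drive_tool", "kwargs": {
  "increments": [
    {"offset": [-0.15, -0.99, 0], "angular": [0, 0, 0], "fingers": 0.1},
    {"offset": [-0.2, -2, 0], "angular": [0, 0, 0], "fingers": 0.1},
    {"offset": [-0.15, -3, 0], "angular": [0, 0, 0], "fingers": 0.1},
    {"offset": [0, -3.99, 0], "angular": [0, 0, 0], "fingers": 0.1},
    {"offset": [0.25, -4.96, 0], "angular": [0, 0, 0], "fingers": 0.1}
  ]
}}

```text
clock: 28.53
tcp_pos: [0.592, 0.1659, 0.0229]
tool_rot: [[0.773, -0.634, 0.002], [-0.634, -0.773, -0.0], [0.002, -0.001, -1.0]]
force: [-8.2, -3.1, 6.8]
grip_width: 0.187
```

Call:
{"fn": "drive_tool", "kwargs": {
  "increments": [
    {"offset": [0.35, -0.94, 0], "angular": [0, 0, 0], "fingers": 0.1},
    {"offset": [0.78, -1.85, 0], "angular": [0, 0, 0], "fingers": 0.1},
    {"offset": [1.31, -2.7, 0], "angular": [0, 0, 0], "fingers": 0.1},
    {"offset": [1.92, -3.5, 0], "angular": [0, 0, 0], "fingers": 0.1},
    {"offset": [2.61, -4.23, 0], "angular": [0, 0, 0], "fingers": 0.1}
  ]
}}

```text
clock: 28.95
tcp_pos: [0.6384, 0.1823, 0.0226]
tool_rot: [[0.773, -0.634, -0.0], [-0.634, -0.773, 0.0], [-0.0, -0.0, -1.0]]
force: [-83.3, -7.8, 25.1]
grip_width: 0.183
```

Call:
{"fn": "drive_tool", "kwargs": {
  "increments": [
    {"offset": [0, 0, 0], "angular": [0, 0, 0], "fingers": 0.1},
    {"offset": [0, 0, 0], "angular": [0, 0, 0], "fingers": 0.1},
    {"offset": [0, 0, 0], "angular": [0, 0, 0], "fingers": 0.1},
    {"offset": [0, 0, 0], "angular": [0, 0, 0], "fingers": 0.1},
    {"offset": [0, 0, 0], "angular": [0, 0, 0], "fingers": 0.1}
  ]
}}

```text
clock: 29.37
tcp_pos: [0.6385, 0.1815, 0.0225]
tool_rot: [[0.773, -0.635, 0.001], [-0.635, -0.773, -0.0], [0.001, -0.0, -1.0]]
force: [-7.2, -4.4, 4.1]
grip_width: 0.183
```

```bash
python3 -c "
from h import *
im,w,h=pins();s=manip.read_state();d=s['tcp_pos'][:2]-np.array([.6461,.0824]);print(np.hypot(*d),np.degrees(np.arctan2(d[1],d[0]))-95.5)"
```

```text
29.4167 [0.6385 0.1815 0.0224] yaw -39.4 F [-6.8 -4.4  5.1] w 0.188 q [ 13.7  11.2  94.8  -0.   74.  143.1]
0.09942687233571328 -1.120509120109375
```

Call:
{"fn": "drive_tool", "kwargs": {
  "increments": [
    {"offset": [0, 0, 0], "angular": [0, 0, 0], "fingers": 0.5},
    {"offset": [0, 0, 0], "angular": [0, 0, 0], "fingers": 0.5},
    {"offset": [0, 0, 0], "angular": [0, 0, 0], "fingers": 0.5},
    {"offset": [0, 0, -2], "angular": [0, 0, 0], "fingers": 0.5},
    {"offset": [0, 0, -5], "angular": [0, 0, 0], "fingers": 0.6}
  ]
}}

```text
clock: 29.83
tcp_pos: [0.6367, 0.1815, 0.0686]
tool_rot: [[0.773, -0.634, -0.004], [-0.634, -0.773, -0.001], [-0.003, 0.004, -1.0]]
force: [-0.3, 0.1, 0.7]
grip_width: 0.602
```

Call:
{"fn": "drive_tool", "kwargs": {
  "increments": [
    {"offset": [0, 0, -3], "angular": [0, 0, -7], "fingers": 0.6},
    {"offset": [0, 0, -6], "angular": [0, 0, -14], "fingers": 0.6},
    {"offset": [0, 0, -8], "angular": [0, 0, -21], "fingers": 0.6},
    {"offset": [0, 0, -9], "angular": [0, 0, -28], "fingers": 0.6},
    {"offset": [0, 0, -9], "angular": [0, 0, -35], "fingers": 0.6}
  ]
}}

```text
clock: 30.25
tcp_pos: [0.6393, 0.1821, 0.1647]
tool_rot: [[0.998, -0.07, 0.005], [-0.07, -0.998, 0.001], [0.005, -0.002, -1.0]]
force: [1.0, -0.5, 0.3]
grip_width: 0.601
```

Call:
{"fn": "drive_tool", "kwargs": {
  "increments": [
    {"offset": [-1.2, 3.5, 0], "angular": [0, 0, -3], "fingers": 0.6},
    {"offset": [-2.4, 7, 0], "angular": [0, 0, -6], "fingers": 0.6},
    {"offset": [-3.6, 10.5, 0], "angular": [0, 0, -9.9], "fingers": 0.6},
    {"offset": [-4.8, 14, 0], "angular": [0, 0, -9.9], "fingers": 0.6},
    {"offset": [-6, 17.5, 0], "angular": [0, 0, -9.9], "fingers": 0.6}
  ]
}}

```text
clock: 30.67
tcp_pos: [0.5641, 0.0107, 0.1612]
tool_rot: [[0.995, 0.097, 0.001], [0.097, -0.995, -0.0], [0.001, 0.0, -1.0]]
force: [1.0, -0.2, 0.2]
grip_width: 0.598
```

Call:
{"fn": "drive_tool", "kwargs": {
  "increments": [
    {"offset": [-0.5, 2.4, 0], "angular": [0, 0, 0], "fingers": 0.6},
    {"offset": [-0.5, 2.4, 0], "angular": [0, 0, 0], "fingers": 0.6},
    {"offset": [-0.5, 2.4, 0], "angular": [0, 0, 0], "fingers": 0.6},
    {"offset": [-0.5, 2.4, 0], "angular": [0, 0, 0], "fingers": 0.6},
    {"offset": [-0.5, 2.4, 0], "angular": [0, 0, 0], "fingers": 0.6}
  ]
}}

```text
clock: 31.08
tcp_pos: [0.5625, -0.0117, 0.1609]
tool_rot: [[0.995, 0.097, 0.0], [0.097, -0.995, 0.0], [0.0, -0.0, -1.0]]
force: [-0.3, 0.1, 0.0]
grip_width: 0.598
```

Run:
```python
from h import *
im,w,h=pins(); z=w[...,2]; cv2.imwrite("pics/w11.png",im["pixels"])
for c in ((.555,-.0124),(.5684,-.1512)): rects(w,c,.015);print()
red=((h[...,0]<8)|(h[...,0]>172))&(h[...,1]>140)&(z>.045)&(z<.1)
for p,n,b in blobs(red,w,20): print("red",n,b,np.round(np.nanmean(p[p[:,2]>.07],0),4))
print(need([.555,-.0124,-.0075]))
t=manip.get_image("top"); wt=world(t); ht,_=masks(t,wt)
g=(ht[...,0]>55)&(ht[...,0]<85)&(ht[...,1]>80)&(wt[...,1]>.2)&(wt[...,1]<.45)&(wt[...,0]>.3)&(wt[...,0]<.65)&(wt[...,2]<.035)
p=max(blobs(g,wt,50),key=lambda q:q[1])[0]
for lo,hi in ((-.01,.012),(.018,.035)):
    q=p[(p[:,2]>lo)&(p[:,2]<hi)]; print("tray",len(q),cv2.minAreaRect(np.float32(q[:,:2])*1000),np.median(q[:,2]))
```

```text
pin 93 [496 469  15  11] [ 0.3523 -0.1864  0.031 ]
31.1333 [ 0.5624 -0.0116  0.1608] yaw 5.59 F [0.  0.  0.5] w 0.599 q [-3.8 -6.6 99.8  0.  86.8 80.6]
tag 6381 [245 123 188  85] ((600.466796875, -17.706008911132812), (59.59516143798828, 131.2120361328125), 5.26485538482666)
tag 4778 [290 142  71 104] ((578.87939453125, -10.283584594726562), (76.00316619873047, 50.11042404174805), 5.430453300476074)
tag 4696 [252 249 203  24] ((530.5411376953125, -36.203773498535156), (19.121841430664062, 154.0438232421875), 5.65947151184082)
body 1142 [308 215  34  34] ((555.4312744140625, -12.196170806884766), (23.58197021484375, 23.706401824951172), 6.158170223236084)

tag 6743 [416 124 188  85] ((611.6800537109375, -137.04525756835938), (59.90338134765625, 130.5917205810547), 5.588081359863281)
tag 4926 [480 142  77 104] ((592.44580078125, -148.95237731933594), (75.81273651123047, 50.63579177856445), 5.655853748321533)
tag 4626 [379 249 202  24] ((539.9017333984375, -132.42230224609375), (18.880126953125, 153.59381103515625), 5.6150054931640625)
body 1218 [500 215  41  34] ((569.01025390625, -151.4147186279297), (23.5233154296875, 24.91436767578125), 6.411684989929199)

red 1191 [ 0 63 45 35] [0.6355 0.1761 0.0739]
[-7.48346659e-01  9.54216623e-03  1.68282193e+01]
tray 2434 ((466.9688720703125, 327.58746337890625), (117.32861328125, 231.640869140625), 66.6928482055664) 0.004157429718386473
tray 124 ((463.3785095214844, 325.71588134765625), (116.09722137451172, 225.15200805664062), 66.96841430664062) 0.023647904908531282
```

Call:
{"fn": "drive_tool", "kwargs": {
  "increments": [
    {"offset": [-0.7, 0, 3], "angular": [0, 0, 0], "fingers": 0.6},
    {"offset": [-0.7, 0, 7], "angular": [0, 0, 0], "fingers": 0.6},
    {"offset": [-0.7, 0, 11], "angular": [0, 0, 0], "fingers": 0.6},
    {"offset": [-0.7, 0, 14], "angular": [0, 0, 0], "fingers": 0.6},
    {"offset": [-0.7, 0, 14], "angular": [0, 0, 0], "fingers": 0.6}
  ]
}}

```text
clock: 31.6
tcp_pos: [0.5519, -0.0123, 0.0144]
tool_rot: [[0.995, 0.097, -0.009], [0.097, -0.995, 0.001], [-0.009, -0.002, -1.0]]
force: [-0.7, 0.1, -1.5]
grip_width: 0.607
```

Call:
{"fn": "drive_tool", "kwargs": {
  "increments": [
    {"offset": [0, 0, 1], "angular": [0, 0, 0], "fingers": 0.6},
    {"offset": [0, 0, 2], "angular": [0, 0, 0], "fingers": 0.6},
    {"offset": [0, 0, 2.7], "angular": [0, 0, 0], "fingers": 0.6},
    {"offset": [0, 0, 2.7], "angular": [0, 0, 0], "fingers": 0.5},
    {"offset": [0, 0, 2.7], "angular": [0, 0, 0], "fingers": 0.4}
  ]
}}

```text
clock: 32.02
tcp_pos: [0.5556, -0.0131, -0.0055]
tool_rot: [[0.995, 0.096, 0.001], [0.096, -0.995, 0.0], [0.001, 0.0, -1.0]]
force: [-0.1, -0.5, 0.2]
grip_width: 0.401
```

Call:
{"fn": "drive_tool", "kwargs": {
  "increments": [
    {"offset": [0, 0, 0], "angular": [0, 0, 0], "fingers": 0.1},
    {"offset": [0, 0, 0], "angular": [0, 0, 0], "fingers": 0.1},
    {"offset": [0, 0, 0], "angular": [0, 0, 0], "fingers": 0.1},
    {"offset": [0, 0, 0], "angular": [0, 0, 0], "fingers": 0.1},
    {"offset": [0, 0, 0], "angular": [0, 0, 0], "fingers": 0.1}
  ]
}}

```text
clock: 32.43
tcp_pos: [0.556, -0.0132, -0.0049]
tool_rot: [[0.995, 0.096, 0.002], [0.096, -0.995, -0.0], [0.002, 0.0, -1.0]]
force: [-1.0, 0.8, 6.2]
grip_width: 0.267
```

Call:
{"fn": "drive_tool", "kwargs": {
  "increments": [
    {"offset": [0, 0, -1], "angular": [0, 0, 0], "fingers": 0.1},
    {"offset": [0, 0, -3], "angular": [0, 0, 0], "fingers": 0.1},
    {"offset": [0, 0, -7], "angular": [0, 0, 0], "fingers": 0.1},
    {"offset": [0, 0, -11], "angular": [0, 0, 0], "fingers": 0.1},
    {"offset": [0, 0, -15], "angular": [0, 0, 0], "fingers": 0.1}
  ]
}}

```text
clock: 32.85
tcp_pos: [0.5547, -0.0131, 0.1463]
tool_rot: [[0.995, 0.096, -0.0], [0.096, -0.995, -0.0], [-0.0, 0.0, -1.0]]
force: [0.7, -0.2, -0.7]
grip_width: 0.262
```

```bash
cat >> h.py <<'E'
def held():
    "flush pin in the gripper: yellow blob near the image centre column"
    im,w,h=pins(); y=(h[...,0]>20)&(h[...,0]<36)&(h[...,1]>110)&(h[...,2]>90)
    for p,n,b in blobs(y,w,60): print("y",n,b,np.round(np.nanmedian(p,0),4))
    return im,w,h
E
python3 -c "
from h import *
held()
s=manip.read_state(); sx=np.array([np.cos(np.radians(66.7)),np.sin(np.radians(66.7))]); ly=np.array([-sx[1],sx[0]])
T=np.array([.4667,.3273])
for k in (.05,-.05): print(k,T-.024*sx+k*ly, need(list(T-.024*sx+k*ly)+[.16]))"
```

```text
32.9 [ 0.5574 -0.0133  0.1554] yaw 5.52 F [0.8 0.1 9.5] w 0.262 q [ -4.   -7.5 101.2  -0.   85.8  80.5]
0.05 [0.41128459 0.32503456] [-11.28466443 -35.08197132  -0.62964956]
-0.05 [0.50312923 0.28548001] [ -2.52394837 -30.26105624  -0.53674105]
```

Call:
{"fn": "drive_tool", "kwargs": {
  "increments": [
    {"offset": [-1.1, -3.5, 0], "angular": [0, 0, -7], "fingers": 0.1},
    {"offset": [-2.2, -7, 0], "angular": [0, 0, -14], "fingers": 0.1},
    {"offset": [-3.4, -10.5, 0], "angular": [0, 0, -21], "fingers": 0.1},
    {"offset": [-4.5, -14, 0], "angular": [0, 0, -28], "fingers": 0.1},
    {"offset": [-5.6, -17.5, 0], "angular": [0, 0, -35], "fingers": 0.1}
  ]
}}

```text
clock: 33.32
tcp_pos: [0.4816, 0.1569, 0.1445]
tool_rot: [[0.757, 0.654, 0.001], [0.654, -0.757, 0.0], [0.001, 0.0, -1.0]]
force: [0.5, -0.2, -0.6]
grip_width: 0.263
```

Call:
{"fn": "drive_tool", "kwargs": {
  "increments": [
    {"offset": [1.1, -3.5, 0], "angular": [0, 0, -7], "fingers": 0.1},
    {"offset": [2.2, -7, 0], "angular": [0, 0, -14], "fingers": 0.1},
    {"offset": [3.2, -10.6, 0], "angular": [0, 0, -21], "fingers": 0.1},
    {"offset": [4.3, -14.1, 0], "angular": [0, 0, -26.2], "fingers": 0.1},
    {"offset": [5.4, -17.7, 0], "angular": [0, 0, -26.2], "fingers": 0.1}
  ]
}}

```text
clock: 33.73
tcp_pos: [0.4076, 0.3267, 0.1447]
tool_rot: [[0.389, 0.921, 0.001], [0.921, -0.389, 0.001], [0.001, 0.001, -1.0]]
force: [1.0, -0.0, -0.5]
grip_width: 0.268
```

Call:
{"fn": "drive_tool", "kwargs": {
  "increments": [
    {"offset": [0, 0, 0], "angular": [0, 0, 0], "fingers": 0.1},
    {"offset": [0, 0, 2], "angular": [0, 0, 0], "fingers": 0.1},
    {"offset": [0, 0, 4], "angular": [0, 0, 0], "fingers": 0.1},
    {"offset": [0, 0, 4], "angular": [0, 0, 0], "fingers": 0.1},
    {"offset": [0, 0, 4], "angular": [0, 0, 0], "fingers": 0.1}
  ]
}}

```text
clock: 34.15
tcp_pos: [0.4084, 0.325, 0.1038]
tool_rot: [[0.395, 0.919, -0.001], [0.919, -0.395, -0.001], [-0.001, -0.001, -1.0]]
force: [0.3, 0.0, -0.6]
grip_width: 0.26
```

```bash
python3 -c "
from h import *
im,w,h=held(); cv2.imwrite('pics/w12.png',im['pixels']); print(need([.4113,.325,-.0145]))"
```

```text
34.2 [0.4089 0.3252 0.1048] yaw 66.7 F [-0.5  0.4 -0.6] w 0.263 q [ 35.7 -10.1 108.2  -0.   81.9  59. ]
[ 0.07279607  0.22844721 11.93323575]
```

View pics/w12.png

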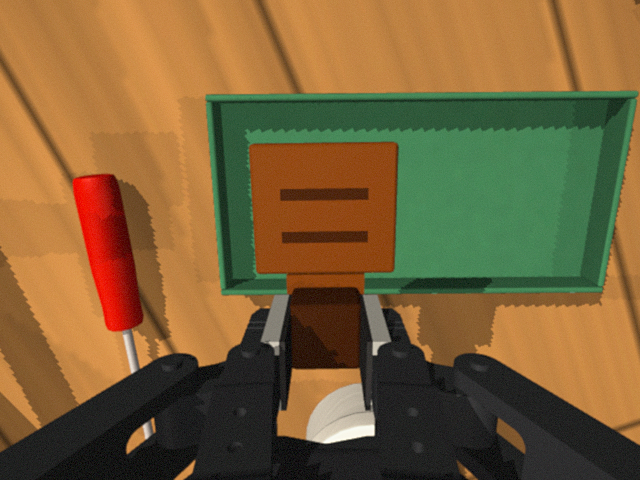

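Call:
{"fn": "drive_tool", "kwargs": {
  "increments": [
    {"offset": [0.1, 0.2, 2.5], "angular": [0, 0, 0], "fingers": 0.1},
    {"offset": [0.1, 0.2, 5], "angular": [0, 0, 0], "fingers": 0.1},
    {"offset": [0.1, 0.2, 7.5], "angular": [0, 0, 0], "fingers": 0.1},
    {"offset": [0.1, 0.2, 9.5], "angular": [0, 0, 0], "fingers": 0.1},
    {"offset": [0.1, 0.2, 10], "angular": [0, 0, 0], "fingers": 0.1}
  ]
}}

```text
clock: 34.62
tcp_pos: [0.4104, 0.3247, 0.0022]
tool_rot: [[0.396, 0.918, -0.002], [0.918, -0.396, -0.001], [-0.002, -0.001, -1.0]]
force: [-1.2, -0.4, -1.3]
grip_width: 0.263
```

Call:
{"fn": "drive_tool", "kwargs": {
  "increments": [
    {"offset": [0, 0, 0.5], "angular": [0, 0, 0], "fingers": 0.1},
    {"offset": [0, 0, 1], "angular": [0, 0, 0], "fingers": 0.1},
    {"offset": [0, 0, 1.5], "angular": [0, 0, 0], "fingers": 0.1},
    {"offset": [0, 0, 2], "angular": [0, 0, 0], "fingers": 0.1},
    {"offset": [0, 0, 2], "angular": [0, 0, 0], "fingers": 0.1}
  ]
}}

```text
clock: 35.03
tcp_pos: [0.4114, 0.3258, -0.0157]
tool_rot: [[0.395, 0.919, 0.001], [0.919, -0.395, 0.001], [0.001, 0.001, -1.0]]
force: [0.3, -0.3, -0.9]
grip_width: 0.262
```

Call:
{"fn": "drive_tool", "kwargs": {
  "increments": [
    {"offset": [0, 0, 0.1], "angular": [0, 0, 0], "fingers": 0.1},
    {"offset": [0, 0, 0.1], "angular": [0, 0, 0], "fingers": 0.1},
    {"offset": [0, 0, 0.1], "angular": [0, 0, 0], "fingers": 0.1},
    {"offset": [0, 0, 0.1], "angular": [0, 0, 0], "fingers": 0.1},
    {"offset": [0, 0, 0.1], "angular": [0, 0, 0], "fingers": 0.1}
  ]
}}

```text
clock: 35.45
tcp_pos: [0.4114, 0.3257, -0.016]
tool_rot: [[0.395, 0.919, 0.001], [0.919, -0.395, 0.001], [0.001, 0.001, -1.0]]
force: [-2.5, -2.6, 9.2]
grip_width: 0.261
```

Call:
{"fn": "drive_tool", "kwargs": {
  "increments": [
    {"offset": [0, 0, -0.1], "angular": [0, 0, 0], "fingers": 0.5},
    {"offset": [0, 0, -0.1], "angular": [0, 0, 0], "fingers": 0.5},
    {"offset": [0, 0, -0.1], "angular": [0, 0, 0], "fingers": 0.5},
    {"offset": [0, 0, -0.1], "angular": [0, 0, 0], "fingers": 0.5},
    {"offset": [0, 0, -1], "angular": [0, 0, 0], "fingers": 0.5}
  ]
}}

```text
clock: 35.87
tcp_pos: [0.4101, 0.3248, -0.0085]
tool_rot: [[0.395, 0.919, -0.002], [0.919, -0.395, -0.001], [-0.002, -0.001, -1.0]]
force: [-0.9, -0.5, -1.4]
grip_width: 0.501
```

Call:
{"fn": "drive_tool", "kwargs": {
  "increments": [
    {"offset": [0, 0, -3], "angular": [0, 0, 0], "fingers": 0.5},
    {"offset": [0, 0, -6], "angular": [0, 0, 0], "fingers": 0.5},
    {"offset": [0, 0, -9], "angular": [0, 0, 0], "fingers": 0.6},
    {"offset": [0, 0, -12], "angular": [0, 0, 0], "fingers": 0.6},
    {"offset": [0, 0, -15], "angular": [0, 0, 0], "fingers": 0.6}
  ]
}}

```text
clock: 36.28
tcp_pos: [0.4107, 0.3253, 0.1451]
tool_rot: [[0.395, 0.919, 0.0], [0.919, -0.395, 0.0], [0.0, 0.0, -1.0]]
force: [-0.0, -0.3, 0.2]
grip_width: 0.599
```

```bash
python3 -c "
from h import *
im,w,h=pins(); rects(w,(.4113,.325),.004)
im=manip.get_image('top'); w=world(im); rects(w,(.5687,-.1513),.015)"
```

```text
36.3333 [0.4123 0.3264 0.1515] yaw 66.73 F [ 1.3 -0.9  7.1] w 0.604 q [ 35.6 -11.4 105.    0.   86.   58.9]
tag 1100 [229 112 226 155] ((394.7017822265625, 313.92510986328125), (90.5057601928711, 193.2342071533203), 32.966278076171875)
tag 5030 [289 131  72 107] ((419.8832092285156, 347.54498291015625), (75.76763916015625, 49.91741943359375), 67.74024200439453)
body 1198 [309 206  35  35] ((410.9405517578125, 325.41448974609375), (24.236358642578125, 23.896514892578125), 66.29276275634766)
body 606 [276 267 103   8] ((397.36932373046875, 292.4919738769531), (4.822939872741699, 73.52836608886719), 67.76512908935547)
tag 391 [328 178  44  25] ((611.5323486328125, -135.75355529785156), (67.31603240966797, 126.37845611572266), 6.610133171081543)
tag 214 [325 205  49  15] ((540.2098999023438, -131.6776885986328), (35.87137222290039, 146.99459838867188), 10.502226829528809)
```

Call:
{"fn": "drive_tool", "kwargs": {
  "increments": [
    {"offset": [-2.5, 2.2, 0], "angular": [0, 0, 4], "fingers": 0.6},
    {"offset": [-5, 4.4, 0], "angular": [0, 0, 8], "fingers": 0.6},
    {"offset": [-7.5, 6.6, 0], "angular": [0, 0, 12], "fingers": 0.6},
    {"offset": [-10, 8.9, 0], "angular": [0, 0, 16], "fingers": 0.6},
    {"offset": [-12.5, 11.1, 0], "angular": [0, 0, 21], "fingers": 0.6}
  ]
}}

```text
clock: 36.8
tcp_pos: [0.4635, 0.1652, 0.1429]
tool_rot: [[0.7, 0.714, 0.0], [0.714, -0.7, 0.0], [0.0, 0.0, -1.0]]
force: [0.7, 1.0, -0.4]
grip_width: 0.599
```

Call:
{"fn": "drive_tool", "kwargs": {
  "increments": [
    {"offset": [-1.5, 3, 0], "angular": [0, 0, 4], "fingers": 0.6},
    {"offset": [-3.1, 6, 0], "angular": [0, 0, 8], "fingers": 0.6},
    {"offset": [-4.6, 9, 0], "angular": [0, 0, 12], "fingers": 0.6},
    {"offset": [-6.2, 12, 0], "angular": [0, 0, 16], "fingers": 0.6},
    {"offset": [-7.7, 14.9, 0], "angular": [0, 0, 21], "fingers": 0.6}
  ]
}}

```text
clock: 37.22
tcp_pos: [0.5165, 0.0058, 0.143]
tool_rot: [[0.91, 0.415, 0.0], [0.415, -0.91, 0.0], [0.0, 0.0, -1.0]]
force: [1.1, 0.7, -0.8]
grip_width: 0.603
```

Call:
{"fn": "drive_tool", "kwargs": {
  "increments": [
    {"offset": [-0.4, 3.3, 0], "angular": [0, 0, 5], "fingers": 0.6},
    {"offset": [-0.7, 6.7, 0], "angular": [0, 0, 10], "fingers": 0.6},
    {"offset": [-1.1, 10, 0], "angular": [0, 0, 15], "fingers": 0.6},
    {"offset": [-1.5, 13.4, 0], "angular": [0, 0, 19.2], "fingers": 0.6},
    {"offset": [-1.9, 16.7, 0], "angular": [0, 0, 19.2], "fingers": 0.6}
  ]
}}

```text
clock: 37.63
tcp_pos: [0.5691, -0.1539, 0.1428]
tool_rot: [[0.996, 0.091, -0.0], [0.091, -0.996, 0.0], [-0.0, -0.0, -1.0]]
force: [-0.3, 0.2, -0.5]
grip_width: 0.595
```

Call:
{"fn": "drive_tool", "kwargs": {
  "increments": [
    {"offset": [0, 0, 0], "angular": [0, 0, 0], "fingers": 0.6},
    {"offset": [0, 0, 0], "angular": [0, 0, 0], "fingers": 0.6},
    {"offset": [0, 0, 0], "angular": [0, 0, 0], "fingers": 0.6},
    {"offset": [0, 0, 0], "angular": [0, 0, 0], "fingers": 0.6},
    {"offset": [0, 0, 0], "angular": [0, 0, 0], "fingers": 0.6}
  ]
}}

```text
clock: 38.05
tcp_pos: [0.5689, -0.1511, 0.143]
tool_rot: [[0.995, 0.098, 0.0], [0.098, -0.995, 0.0], [0.0, -0.0, -1.0]]
force: [-0.4, -0.5, -0.1]
grip_width: 0.599
```

```bash
python3 -c "
from h import *
im,w,h=pins(); rects(w,(.5687,-.1513),.015); print(need([.5688,-.1513,-.0065]))"
```

```text
38.1 [ 0.5689 -0.1512  0.143 ] yaw 5.59 F [-0.6  0.2  0.3] w 0.602 q [-17.4  -2.8  97.9   0.   84.9  67. ]
tag 7382 [210 112 199  92] ((611.9747314453125, -136.55419921875), (59.85736846923828, 130.52049255371094), 5.179035186767578)
tag 5426 [288 133  75 110] ((592.268798828125, -149.23800659179688), (75.25467681884766, 50.008514404296875), 5.6000285148620605)
tag 5223 [187 246 215  26] ((539.85009765625, -132.26588439941406), (19.082733154296875, 153.10693359375), 5.521498203277588)
body 1297 [307 210  37  37] ((568.661376953125, -151.55413818359375), (23.94970703125, 23.9337158203125), 6.216104984283447)
[-2.08389748e-02  1.06916305e-02  1.49547146e+01]
```

Call:
{"fn": "drive_tool", "kwargs": {
  "increments": [
    {"offset": [0, 0, 3], "angular": [0, 0, 0], "fingers": 0.6},
    {"offset": [0, 0, 6], "angular": [0, 0, 0], "fingers": 0.6},
    {"offset": [0, 0, 9], "angular": [0, 0, 0], "fingers": 0.6},
    {"offset": [0, 0, 12], "angular": [0, 0, 0], "fingers": 0.6},
    {"offset": [0, 0, 12], "angular": [0, 0, 0], "fingers": 0.6}
  ]
}}

```text
clock: 38.52
tcp_pos: [0.5661, -0.1505, 0.0171]
tool_rot: [[0.995, 0.097, -0.007], [0.097, -0.995, 0.002], [-0.007, -0.003, -1.0]]
force: [-0.5, 0.3, -2.2]
grip_width: 0.598
```

Call:
{"fn": "drive_tool", "kwargs": {
  "increments": [
    {"offset": [0, 0, 1], "angular": [0, 0, 0], "fingers": 0.6},
    {"offset": [0, 0, 2], "angular": [0, 0, 0], "fingers": 0.6},
    {"offset": [0, 0, 2.9], "angular": [0, 0, 0], "fingers": 0.6},
    {"offset": [0, 0, 2.9], "angular": [0, 0, 0], "fingers": 0.5},
    {"offset": [0, 0, 2.9], "angular": [0, 0, 0], "fingers": 0.4}
  ]
}}

```text
clock: 38.93
tcp_pos: [0.5691, -0.1521, -0.0059]
tool_rot: [[0.995, 0.096, 0.0], [0.096, -0.995, -0.0], [0.0, 0.0, -1.0]]
force: [0.1, 0.2, 1.1]
grip_width: 0.404
```

Call:
{"fn": "drive_tool", "kwargs": {
  "increments": [
    {"offset": [0, 0, 0], "angular": [0, 0, 0], "fingers": 0.1},
    {"offset": [0, 0, 0], "angular": [0, 0, 0], "fingers": 0.1},
    {"offset": [0, 0, 0], "angular": [0, 0, 0], "fingers": 0.1},
    {"offset": [0, 0, 0], "angular": [0, 0, 0], "fingers": 0.1},
    {"offset": [0, 0, 0], "angular": [0, 0, 0], "fingers": 0.1}
  ]
}}

```text
clock: 39.35
tcp_pos: [0.5696, -0.1522, -0.0051]
tool_rot: [[0.995, 0.096, 0.001], [0.096, -0.995, -0.0], [0.001, 0.001, -1.0]]
force: [-0.4, 0.8, 6.7]
grip_width: 0.262
```

Call:
{"fn": "drive_tool", "kwargs": {
  "increments": [
    {"offset": [0, 0, -1], "angular": [0, 0, 0], "fingers": 0.1},
    {"offset": [0, 0, -3], "angular": [0, 0, 0], "fingers": 0.1},
    {"offset": [0, 0, -7], "angular": [0, 0, 0], "fingers": 0.1},
    {"offset": [0, 0, -11], "angular": [0, 0, 0], "fingers": 0.1},
    {"offset": [0, 0, -15], "angular": [0, 0, 0], "fingers": 0.1}
  ]
}}

```text
clock: 39.77
tcp_pos: [0.5685, -0.1519, 0.1462]
tool_rot: [[0.995, 0.096, -0.0], [0.096, -0.995, 0.0], [-0.0, -0.0, -1.0]]
force: [0.4, 0.0, -1.1]
grip_width: 0.263
```

```bash
python3 -c "
from h import *
pins(); print(need([.5031,.2855,.145]))"
```

```text
39.8167 [ 0.5711 -0.1527  0.1555] yaw 5.52 F [ 0.3  0.  10. ] w 0.266 q [-17.4  -3.2  97.2  -0.   85.5  67. ]
[ -2.559379   -44.27728501   0.85190168]
```

Call:
{"fn": "drive_tool", "kwargs": {
  "increments": [
    {"offset": [-0.2, -2.9, 0], "angular": [0, 0, -4], "fingers": 0.1},
    {"offset": [-0.3, -5.9, 0], "angular": [0, 0, -8], "fingers": 0.1},
    {"offset": [-0.5, -8.8, 0], "angular": [0, 0, -12], "fingers": 0.1},
    {"offset": [-0.6, -11.8, 0], "angular": [0, 0, -16], "fingers": 0.1},
    {"offset": [-0.8, -14.7, 0], "angular": [0, 0, -21], "fingers": 0.1}
  ]
}}

```text
clock: 40.23
tcp_pos: [0.5465, -0.0052, 0.1444]
tool_rot: [[0.893, 0.449, 0.001], [0.449, -0.893, 0.0], [0.001, 0.0, -1.0]]
force: [-0.3, 0.4, -1.1]
grip_width: 0.267
```

Call:
{"fn": "drive_tool", "kwargs": {
  "increments": [
    {"offset": [0.9, -2.8, 0], "angular": [0, 0, -4], "fingers": 0.1},
    {"offset": [1.8, -5.6, 0], "angular": [0, 0, -8], "fingers": 0.1},
    {"offset": [2.7, -8.4, 0], "angular": [0, 0, -12], "fingers": 0.1},
    {"offset": [3.6, -11.2, 0], "angular": [0, 0, -16], "fingers": 0.1},
    {"offset": [4.5, -14, 0], "angular": [0, 0, -21], "fingers": 0.1}
  ]
}}

```text
clock: 40.65
tcp_pos: [0.5242, 0.1402, 0.1445]
tool_rot: [[0.673, 0.74, 0.001], [0.74, -0.673, 0.0], [0.001, 0.0, -1.0]]
force: [0.7, 0.6, 0.1]
grip_width: 0.269
```

Call:
{"fn": "drive_tool", "kwargs": {
  "increments": [
    {"offset": [1.9, -2.3, 0], "angular": [0, 0, -5], "fingers": 0.1},
    {"offset": [3.7, -4.6, 0], "angular": [0, 0, -10], "fingers": 0.1},
    {"offset": [5.6, -6.9, 0], "angular": [0, 0, -15], "fingers": 0.1},
    {"offset": [7.4, -9.2, 0], "angular": [0, 0, -19.2], "fingers": 0.1},
    {"offset": [9.3, -11.5, 0], "angular": [0, 0, -19.2], "fingers": 0.1}
  ]
}}

```text
clock: 41.07
tcp_pos: [0.5021, 0.2865, 0.1444]
tool_rot: [[0.39, 0.921, 0.0], [0.921, -0.39, 0.0], [0.0, 0.0, -1.0]]
force: [0.7, -0.0, -1.1]
grip_width: 0.265
```

Call:
{"fn": "drive_tool", "kwargs": {
  "increments": [
    {"offset": [0, 0, 0], "angular": [0, 0, 0], "fingers": 0.1},
    {"offset": [0, 0, 2], "angular": [0, 0, 0], "fingers": 0.1},
    {"offset": [0, 0, 4], "angular": [0, 0, 0], "fingers": 0.1},
    {"offset": [0, 0, 4], "angular": [0, 0, 0], "fingers": 0.1},
    {"offset": [0, 0, 4], "angular": [0, 0, 0], "fingers": 0.1}
  ]
}}

```text
clock: 41.48
tcp_pos: [0.5023, 0.2846, 0.1036]
tool_rot: [[0.395, 0.918, -0.001], [0.918, -0.395, -0.001], [-0.001, -0.001, -1.0]]
force: [-0.2, 0.1, -0.6]
grip_width: 0.265
```

```bash
python3 -c "
from h import *
im,w,h=pins(); cv2.imwrite('pics/w13.png',im['pixels']); print(need([.5031,.2855,-.0155]))"
```

```text
41.5333 [0.5028 0.2849 0.1048] yaw 66.7 F [-0.7  0.3 -0.7] w 0.268 q [ 27.   -2.9 101.7  -0.   81.2  50.3]
[ 6.67848083e-02 -4.52169823e-03  1.20303814e+01]
```

View pics/w13.png

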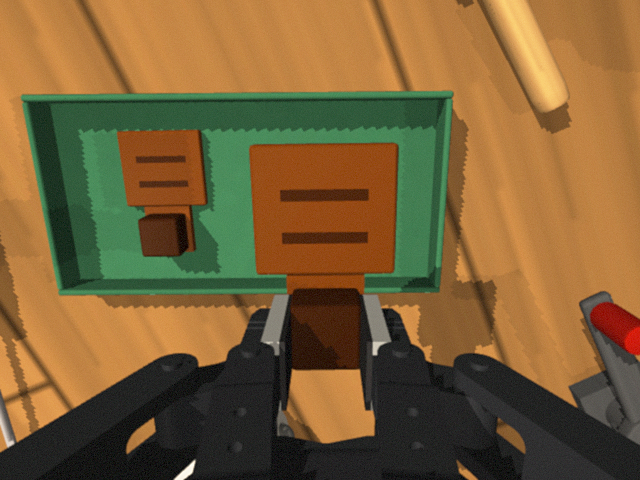

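Tag L lies flat in the tray at (163,195) and tag R is held beside it. Now I lower tag R.

Call:
{"fn": "drive_tool", "kwargs": {
  "increments": [
    {"offset": [0.1, 0, 2.5], "angular": [0, 0, 0], "fingers": 0.1},
    {"offset": [0.1, 0, 5], "angular": [0, 0, 0], "fingers": 0.1},
    {"offset": [0.1, 0, 7.5], "angular": [0, 0, 0], "fingers": 0.1},
    {"offset": [0.1, 0, 9.5], "angular": [0, 0, 0], "fingers": 0.1},
    {"offset": [0.1, 0, 10], "angular": [0, 0, 0], "fingers": 0.1}
  ]
}}

```text
clock: 41.95
tcp_pos: [0.5024, 0.2854, 0.0021]
tool_rot: [[0.396, 0.918, -0.002], [0.918, -0.396, -0.001], [-0.002, -0.001, -1.0]]
force: [-0.5, 0.4, -1.4]
grip_width: 0.263
```

Call:
{"fn": "drive_tool", "kwargs": {
  "increments": [
    {"offset": [0, 0, 0.5], "angular": [0, 0, 0], "fingers": 0.1},
    {"offset": [0, 0, 1], "angular": [0, 0, 0], "fingers": 0.1},
    {"offset": [0, 0, 1.5], "angular": [0, 0, 0], "fingers": 0.1},
    {"offset": [0, 0, 2], "angular": [0, 0, 0], "fingers": 0.1},
    {"offset": [0, 0, 2.1], "angular": [0, 0, 0], "fingers": 0.1}
  ]
}}

```text
clock: 42.37
tcp_pos: [0.5037, 0.2863, -0.0161]
tool_rot: [[0.395, 0.919, 0.001], [0.919, -0.395, 0.001], [0.001, 0.001, -1.0]]
force: [-3.9, -4.5, 16.0]
grip_width: 0.265
```

Call:
{"fn": "drive_tool", "kwargs": {
  "increments": [
    {"offset": [0, 0, 0], "angular": [0, 0, 0], "fingers": 0.1},
    {"offset": [0, 0, 0], "angular": [0, 0, 0], "fingers": 0.1},
    {"offset": [0, 0, 0], "angular": [0, 0, 0], "fingers": 0.5},
    {"offset": [0, 0, 0], "angular": [0, 0, 0], "fingers": 0.5},
    {"offset": [0, 0, 0], "angular": [0, 0, 0], "fingers": 0.5}
  ]
}}

```text
clock: 42.78
tcp_pos: [0.5031, 0.2861, -0.017]
tool_rot: [[0.395, 0.919, 0.0], [0.919, -0.395, 0.0], [0.0, 0.0, -1.0]]
force: [0.3, 0.2, -0.3]
grip_width: 0.502
```

Call:
{"fn": "drive_tool", "kwargs": {
  "increments": [
    {"offset": [0, 0, -1], "angular": [0, 0, 0], "fingers": 0.5},
    {"offset": [0, 0, -4], "angular": [0, 0, 0], "fingers": 0.5},
    {"offset": [0, 0, -8], "angular": [0, 0, 0], "fingers": 0.5},
    {"offset": [0, 0, -12], "angular": [0, 0, 0], "fingers": 0.5},
    {"offset": [0, 0, -16], "angular": [0, 0, 0], "fingers": 0.5}
  ]
}}

```text
clock: 43.2
tcp_pos: [0.5026, 0.2858, 0.1454]
tool_rot: [[0.395, 0.919, 0.0], [0.919, -0.395, 0.0], [0.0, 0.0, -1.0]]
force: [0.4, 0.0, -0.4]
grip_width: 0.5
```

Call:
{"fn": "drive_tool", "kwargs": {
  "increments": [
    {"offset": [0, 0, 0], "angular": [0, 0, 0], "fingers": 0.5},
    {"offset": [0, 0, 0], "angular": [0, 0, 0], "fingers": 0.5},
    {"offset": [0, 0, 0], "angular": [0, 0, 0], "fingers": 0.5},
    {"offset": [0, 0, 0], "angular": [0, 0, 0], "fingers": 0.5},
    {"offset": [0, 0, 0], "angular": [0, 0, 0], "fingers": 0.5}
  ]
}}

```text
clock: 43.62
tcp_pos: [0.5025, 0.2858, 0.1415]
tool_rot: [[0.395, 0.919, -0.002], [0.919, -0.395, -0.001], [-0.002, -0.001, -1.0]]
force: [0.9, -0.5, -0.1]
grip_width: 0.495
```

Run:
```python
from h import *
im,w,h=pins(); z=w[...,2]; cv2.imwrite('pics/w14.png',im['pixels'])
for n,c in (("L",(.411,.3254)),("R",(.503,.2855))):
    d=np.hypot(w[...,0]-c[0],w[...,1]-c[1]); print(n,"pin z",np.nanmedian(z[d<.003]),"body z",np.nanmedian(z[(d<.011)&(d>.007)])); rects(w,c,.004)
red=((h[...,0]<8)|(h[...,0]>172))&(h[...,1]>140)&(z>.045)&(z<.1)
for p,n,b in blobs(red,w,20): t=p[p[:,2]>.071][:,:2].mean(0); d=t-[.6461,.0824]; print("handle",t,np.arctan2(d[1],d[0])-np.radians(95.5))
cv2.imwrite("pics/top9.png",manip.get_image("top")["pixels"])
```

```text
43.6667 [0.5026 0.2858 0.1416] yaw 66.72 F [-1.1  0.5 -0.2] w 0.5 q [27.1 -4.  99.2 -0.  84.9 50.4]
L pin z 0.028666192268421483 body z 0.028596637003899087
tag 1719 [ 77 109 242 159] ((393.6218566894531, 314.8446044921875), (92.00096893310547, 193.068603515625), 32.23516082763672)
tag 5239 [144 130  78 108] ((420.2431945800781, 347.5115661621094), (75.51705169677734, 50.47455978393555), 67.708251953125)
tag 1730 [290 132  36 107] ((498.8871765136719, 313.947998046875), (76.02515411376953, 22.587133407592773), 80.12657165527344)
body 1290 [162 206  40  36] ((410.87579345703125, 325.1399230957031), (24.581361770629883, 24.67026710510254), 66.61605072021484)
body 629 [136 268 103   8] ((397.218505859375, 292.01495361328125), (5.183475494384766, 72.2316665649414), 67.16041564941406)
R pin z 0.028706722406926427 body z 0.24712151234928934
tag 168 [421 111   6  63] ((585.0974731445312, 308.9535827636719), (41.81195831298828, 0.8033952713012695), 67.07524871826172)
tag 1773 [187 131  35 107] ((434.30517578125, 341.96282958984375), (76.08012390136719, 22.05127716064453), 53.40603256225586)
tag 5129 [290 131  72 108] ((511.97003173828125, 307.9435729980469), (75.9386978149414, 49.69659423828125), 68.0660629272461)
tag 973 [199 175 225  92] ((489.6234130859375, 260.0595397949219), (60.599308013916016, 173.6435089111328), 89.13163757324219)
body 1226 [309 206  36  36] ((502.9216003417969, 285.7626953125), (24.261213302612305, 23.940738677978516), 67.32437896728516)
body 643 [275 267 105   8] ((489.35791015625, 253.44052124023438), (4.9643120765686035, 74.0799789428711), 66.92343139648438)
handle [0.63518973 0.18360716] 0.011393595224149733
```

View pics/w14.png

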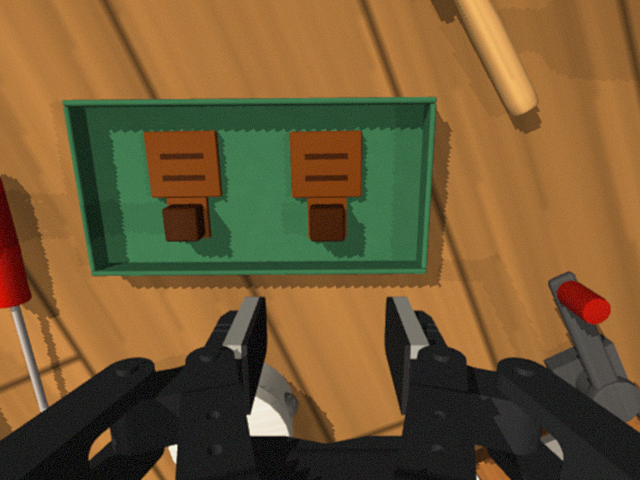

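```bash
python3 -c "
from workcell import manip
print(manip.sign_off())"
```

```text
the job is handed in; nothing more can be done
None
```

I found two brown tags on the bench and put both through the job: seated, locked, pins pressed flush, lever reopened, and laid in the green tray. I handed it in at about 44 s of the 210 s allowed, and hand-in reports no verdict. The third listed tag was absent from the views I took. The turquoise look-alikes and the other bench items were left alone.

**Jig steps**
- **Seating:** each tag sat within about 1 mm of its pocket (left and right pockets used), with the lever open at about 0.2 rad.
- **Locking:** the lever reached about 1.49 rad, against its stop, with the pins still proud.
- **Pressing:** both pin tops read level with the rivet body at about 39.5 mm, and the tags stayed seated and locked.

**Last checks in the tray**
- **Tags:** both lie flat and right way up, about 92–100 mm apart, with rivet tops at about 28.6 mm (28 mm expected on the tray floor).
- **Pins:** both still flush in the tray.
- **Lever:** about 0.01 rad, fully open.
- **Gripper:** clear of everything.

**What disagreed or came close**
- **Fingertip position:** the real fingertips sit about 32–37 mm behind the stated tool point. My first grasp closed above the rivet, so I corrected for this from the wrist depth and the scene view.
- **Wrist force:** it peaked near 87 N (limit 120 N) as the lever hit its open stop, and about 63 N while pressing the second pin.
- **Bystanders:** I did not measure their positions again at the end. The last picture shows nothing disturbed, but it covers only the area around the tray.

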